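# Seat the control tube in the polarimeter

### The arm

A 6-joint arm with a two-finger parallel gripper is mounted at the origin on the work surface. World frame = base frame: x ahead of the robot, y to its left, z up, the work surface at z = 0. Lengths are in m, angles in rad, forces in N, time in s.
With the tool pointing down it reaches from about 0.25 to 0.725 m from the base axis. Payload 9.7 kg.
Tool frame: the origin (TCP) lies midway between the tips of the shut fingers; the grasp point (between the pads) lies robot.tcp_to_grasp behind it (robot.tcp_to_grasp is the distance from the TCP to the grasp point, in m); y points along the fingers, z is the direction in which the jaws open and shut, and the axes are right-handed (so a half turn about y gives the same grasp; the last joint's range is limited). The gripper opens to 85 mm and grips with 20 to 120 N. Pads are 22 mm wide; open, the fingers measure 114 mm over their backs; the gripper's body (76 mm by 85 mm) begins 54 mm behind the grasp point. The pads swing forward as they close: fully open they stand 13 mm farther back than shut.
Start: joints at [-1.246, 0.087, 0.176, 1.66, 0, 1.571], TCP at [0.176, -0.521, 0.231] pointing down, gripper open.
Joint ranges: [-3.13, 3.13], [-0.85, 1.81], [-1.15, 1.24], [-2.2, 2.28], [-1.44, 1.52], [-3.14, 3.14]. Speed limits (rad/s): [2.22, 2.22, 2.57, 3.14, 3.14, 3.14].

### API

Orientations are given as a unit quaternion [x, y, z, w].
In Python, from cell import robot gives the robot as it stands.
- The arm moves only by the tool drive_tool, never from a script. Its argument "targets" is a list of rows, each a list of 3 entries, a list of its own where there are three numbers: the opening, from 0 (shut) to 1 (fully open), then the shift along the tool's x, y, z in m, then the turn about the tool's y in degrees. In form: [[hand, [tx, ty, tz], turn], ...]. A call has 1 to 5 rows; each row shifts and turns the commanded pose from where the row before left it, along the tool's axes as they then stand; what a row does not reach is not made up. A row lasts 1/10 s, in which the tool goes at most 50 mm and 8.59 degrees, less where a joint would pass 70% of its speed; a pose out of reach is approached as far as the arm can. A call is refused whole if a number of a shift passes 0.05 or a number of a turn 8.59, either way. A call with a gripper value outside its range is refused whole. The fingers move at their own pace and stop on an object; "newtons" is the grip in N (left out, the last holds). Time passes only in rows, so rows that do not move let the fingers close. It gives the time, the measured TCP pose, the force and the opening at its end, in the units of the state.
- robot.observe(): the state, without advancing time (a new reading comes with each control period).
- robot.snapshot(name): name is "side" or "top"; returns a dict with "image" (400x640x3 uint8, red, green, blue), "intrinsics" (3x3 intrinsics, pixels), "dist_coeffs" ([k1, k2, p1, p2, k3] as OpenCV has them; the pictures are not rectified), "camera_from_world" (4x4, takes a point from world to camera coordinates). Camera axes: x right, y down, z forward; pixel columns grow to the right and rows downward; lengths in m; the calibration is good to about 2 mm. A picture is of the moment at which its call begins. There is no depth.
- robot.job_done(): hands the job in, once; it reports no verdict.
The state is a dict: "time_s": time; "q": joint angles; "qd": joint speeds; "joint_torque": joint torques, N m; "eef_pos": TCP position; "tool_rot": TCP orientation; "ft_force": force on the tool from outside, world axes, zero at the start; "ft_torque": the same for the moment, N m; "width": finger opening in m.
Only numpy, scipy, OpenCV 4.12 (cv2) and the standard library are available. Lean on these libraries where they do the work, as an engineer would, in place of code of your own. Each camera call takes 0.05 s, during which the arm holds its last target.

### The job

Take the steel control tube with the two blue bands from the tube stand, lay it gently in the V-groove of the polarimeter's open sample chamber and push it softly along the groove, under the keeper lips, until it is lightly pressed against the brass stop for a moment; its end windows are delicate, so do not ram it. Then slide the chamber cover fully shut, leaving the other tubes and the glassware where they are.

Things in the scene. Friction and masses are not known exactly. Their poses are not given: they have to be found in the camera images.
- polarimeter: White bench instrument fixed to the table, 240 mm deep (x), from y = -385 to +180 mm, deck 135 mm above the table. Origin: on the table top below the groove's axis, about where a seated tube's centre comes; y runs along the V-groove towards the stop, z up. The sample chamber is an open black well in the deck: x from -65 to +65 mm, y from -140 to +72 mm, floor 61 mm above the table.
- load_point (a point): Where the tube's centre should be when it is first laid in: y = -35 mm of the polarimeter, 105 mm above the table, the height of the axis of a tube lying in the groove. Aluminium V-rail: 90 degree groove along y on the chamber's centre line, 26 mm wide overall, upper edges at z = 95 mm, from y = -134 to +66 mm. Dry metal: sliding friction about 1 to 4 N. Axes as the polarimeter's.
- keeper (a point): Mouth of the keeper: two dark steel lips overhanging the rail from both sides, 12 mm slot between them, 47 mm wide overall, from 36 to 58 mm in y of the polarimeter, underside 123 mm and top 126 mm above the table. A tube cannot be lowered in here: it is laid with its front end short of this point, then slid under. Point: centre line, lips' edge and underside. Axes as the polarimeter's.
- stop_mean (a point): Mean place of the stop's face, 54 mm from the polarimeter's origin in y, on the groove's axis, 105 mm above the table. The stop is a rigid brass window ring, 29 mm across, facing -y at the +y end of the groove. Users screw it in or out: it stands anywhere up to 7 mm either way of this point along y, not reported. Find it by feel; the tube must never press on it with more than 14 N.
- cover (a joint): Grey flat sliding chamber cover on the deck, 156 mm (x) by 222 mm (y), 6 mm thick, top 142.5 mm above the table. Value in m: 0 = fully shut over the chamber, 0.235 = fully open (slid to the polarimeter's -y). It starts open and stays where it is left; sliding it takes about 2 to 3 N; hard stop at 0.
- cover_grip (a point): On the cover's black handle: an upright fin in the middle of the cover, 60 mm wide (x), 12 mm thick (y), standing from 142.5 to 172.5 mm above the table (6 to 36 mm above the cover's underside). The point is at its centre in x and y, 162.5 mm above the table. Axes as the polarimeter's.
- control_tube: The part to be loaded: rigid steel polarimeter control tube with two blue bands, 110 mm long, about 260 g; steel end caps 30 mm in diameter and 14 mm long, sleeve between them 28 mm in diameter. Both ends are alike. Origin: its centre; its own y is the tube's axis (it may have rolled about it). It lies level in one of the three places of the tube stand, axis 50 mm above the table.
- tube_stand: Fixed stand: white base 240 mm (x) by 130 mm (y), 12 mm thick, and two blue notched rails (8 mm thick, 92 mm apart, up to 44 mm high) that carry three tubes lying along the stand's y, side by side at x = -75, 0 and +75 mm; under the tubes' middles the stand is open down to the base. Origin: centre of the underside.
- sample_tube_a: Another tube in the stand, same size, glass with black caps and white bands; leave it there. Origin: its centre, y is its axis.
- sample_tube_b: Another tube in the stand, same size, steel with brass caps and red bands; leave it there. Origin: its centre, y is its axis.
- beaker: Empty glass beaker, 68 mm in diameter, 85 mm high, standing between the robot and the polarimeter; leave it alone. Origin: centre of the underside.
- tissue_box: Green lens-tissue box, 75 x 115 x 45 mm high, on the table in front of the polarimeter; leave it alone. Origin: centre of the underside.
- amber_bottle: Amber glass bottle with black cap, 64 mm in diameter, 130 mm high, behind the polarimeter; leave it alone. Origin: centre of the underside.
- white_jar: White plastic jar, 90 mm in diameter, 150 mm high, behind the polarimeter; leave it alone. Origin: centre of the underside.
- flask: Conical glass flask, 78 mm in diameter at the foot, 118 mm high, beyond the tube stand; leave it alone. Origin: centre of the underside.
Things that resemble listed ones, but are neither listed nor needed, are in the scene too. What is shaped like the control_tube but pink or purple is not meant.

How it is judged:
By the outcome, as a careful person would: the job done as asked, in the order asked, and still so for the second after the job is handed in, with the robot touching nothing.
It also fails if it takes over 72 s, if anything falls off the work surface, if the arm or the gripper's body presses on something with over 40 N, if the wrist force passes 120 N, or if a joint passes its speed limit or range.

## Working session

There is one attempt and no reset: what is moved stays moved. The work goes in short steps, Python scripts to look and compute and a tool call to move; the robot and the scene stay as the last step left them, time stands still between calls to the robot, and variables do not carry over. Pictures are saved under pics/ and viewed, and the job is handed in when it is done.

Besides the shell and the picture viewer there is one more tool, called as name(argument=value, ...), one argument or row to a line, values as JSON. drive_tool: Moves the arm, as the interface text tells. Its arguments: {"type":"object","properties":{"targets":{"type":"array"},"newtons":{"type":"number"}},"required":["targets"]}

```bash
ls; mkdir -p pics
python3 - <<'E'
from cell import robot
import cv2,json
print(robot.observe()); print(robot.tcp_to_grasp)
import pickle
for n in("side","top"):
    s=robot.snapshot(n); pickle.dump(s,open(f"{n}0.pkl","wb"))
    cv2.imwrite(f"pics/{n}0.png",cv2.cvtColor(s["image"],cv2.COLOR_RGB2BGR))
    print(n,s["intrinsics"],s["dist_coeffs"],s["camera_from_world"])
E
```

```text
pics
{'time_s': 0.0, 'q': array([-1.24602379e+00,  8.74677607e-02,  1.75127726e-01,  1.65978411e+00,
        3.70892125e-07,  1.57077231e+00]), 'qd': array([-0.00016713, -0.00150693, -0.00014868,  0.00016573, -0.0005147 ,
        0.00104337]), 'joint_torque': array([-1.93142077e-03, -5.20385170e+01,  4.64807796e+01,  1.62165973e-02,
       -9.02124020e-05,  5.19289145e-06]), 'eef_pos': array([ 0.17542984, -0.52103536,  0.23057555]), 'tool_rot': array([-0.11440457,  0.69826607, -0.69733947,  0.11425304]), 'ft_force': array([ 0.507404  , -0.38457432,  0.34259511]), 'ft_torque': array([ 0.06991931, -0.03210777, -0.01638508]), 'width': 0.08524148105669212}
0.0187
side [[481.8716522    0.         316.45444289]
 [  0.         481.8716522  202.9264179 ]
 [  0.           0.           1.        ]] [-0.05488043  0.          0.          0.          0.        ] [[-0.77222655 -0.63528944  0.00857204  0.40967803]
 [-0.4213572   0.50198982 -0.75529089  0.28062317]
 [ 0.47552525 -0.58686757 -0.65533365  1.17599886]
 [ 0.          0.          0.          1.        ]]
top [[443.63749349   0.         317.96624797]
 [  0.         443.63749349 204.05521448]
 [  0.           0.           1.        ]] [-0.02031332  0.          0.          0.          0.        ] [[ 0.01580582 -0.99983671  0.00875945  0.04317613]
 [-0.99893993 -0.01616924 -0.0430996   0.51425289]
 [ 0.0432342  -0.00806894 -0.99903238  1.26487545]
 [ 0.          0.          0.          1.        ]]
```

View pics/top0.png

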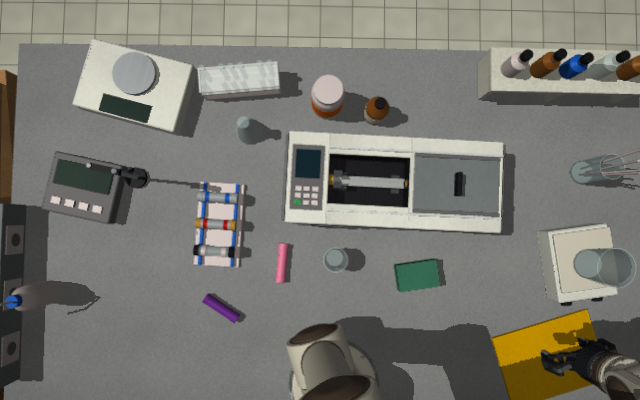

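View pics/side0.png

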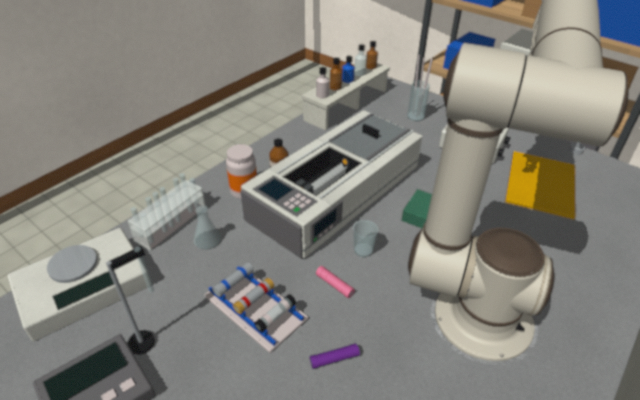

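```bash
cat > h.py <<'E'
import numpy as np,cv2,pickle
def load(n): return pickle.load(open(n+".pkl","rb"))
def ray(s,uv):
    p=cv2.undistortPoints(np.array([[uv]],float),s["intrinsics"],s["dist_coeffs"])[0,0]
    T=s["camera_from_world"];R=T[:3,:3];c=-R.T@T[:3,3];d=R.T@np.array([p[0],p[1],1]);return c,d
def onz(s,uv,z):
    c,d=ray(s,uv);return c+d*(z-c[2])/d[2]
def proj(s,P):
    T=s["camera_from_world"];r,_=cv2.Rodrigues(T[:3,:3])
    return cv2.projectPoints(np.array(P,float).reshape(-1,3),r,T[:3,3],s["intrinsics"],s["dist_coeffs"])[0][:,0]
def tri(s1,u1,s2,u2):
    c1,d1=ray(s1,u1);c2,d2=ray(s2,u2);A=np.stack([d1,-d2],1)
    t=np.linalg.lstsq(A,c2-c1,rcond=None)[0];p,q=c1+t[0]*d1,c2+t[1]*d2
    return (p+q)/2,np.linalg.norm(p-q)
def crop(s,x0,y0,x1,y1,k,name):
    im=cv2.cvtColor(s["image"],cv2.COLOR_RGB2BGR)[y0:y1,x0:x1]
    cv2.imwrite("pics/"+name,cv2.resize(im,None,fx=k,fy=k,interpolation=cv2.INTER_CUBIC))
E
python3 - <<'E'
from h import *
t=load("top0");s=load("side0")
crop(t,120,165,270,275,5,"t_stand.png");crop(t,275,120,515,245,3,"t_pol.png")
crop(s,90,220,320,360,3,"s_stand.png");crop(s,230,100,430,260,4,"s_pol.png")
E
```

```text
(no output)
```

View pics/t_stand.png

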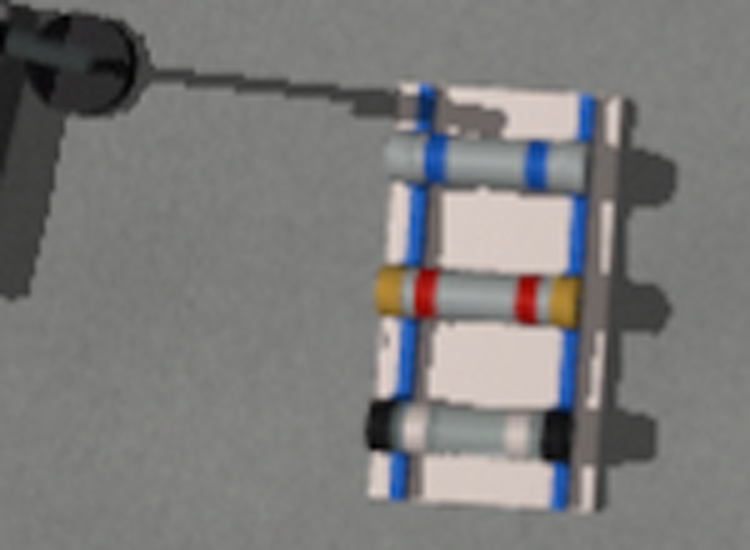

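View pics/t_pol.png

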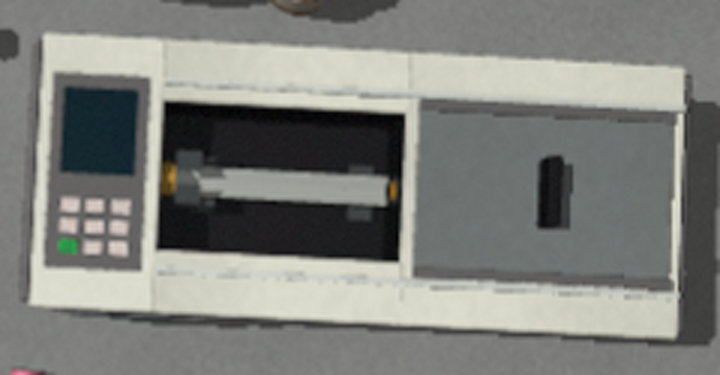

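View pics/s_stand.png

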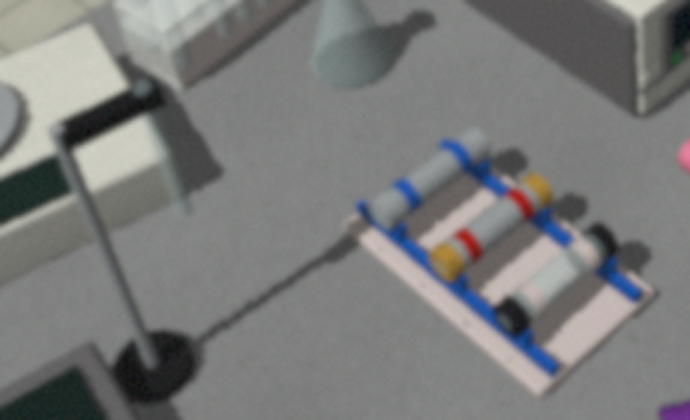

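View pics/s_pol.png

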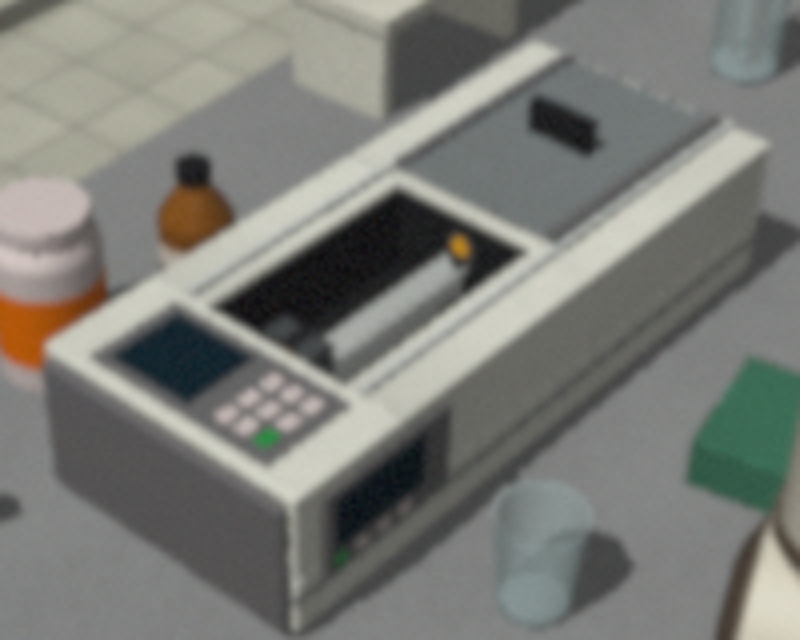

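Run:
```python
from h import *
t=load("top0");s=load("side0")
print("cam",ray(t,(318,204))[0],ray(s,(318,204))[0])
def blobs(sn,m,roi,amin=8):
    x0,y0,x1,y1=roi;M=np.zeros(m.shape,np.uint8);M[y0:y1,x0:x1]=m[y0:y1,x0:x1]
    n,l,st,c=cv2.connectedComponentsWithStats(M)
    return [(st[i].tolist(),c[i],cv2.minAreaRect(np.argwhere(l==i)[:,::-1].astype(np.float32))) for i in range(1,n) if st[i][4]>=amin]
im=t["image"].astype(int);R,G,B=im[...,0],im[...,1],im[...,2]
blue=((B-R)>80).astype(np.uint8)
for b in blobs(t,blue,(185,170,260,275)): print("blue",b[0],b[1].round(2),onz(t,b[1],.064).round(4))
# stand white base corners
dark=((R+G+B)<75).astype(np.uint8)
for b in blobs(t,dark,(320,140,420,215),200):
    print("well",b[0],b[1]);P=np.array([onz(t,q,.135) for q in cv2.boxPoints(b[2])]);print(P.round(4), P.mean(0))
w=((R>150)&(G>150)&(B>140)).astype(np.uint8)
for b in blobs(t,w,(275,120,515,245),500):
    print("deck",b[0]);P=np.array([onz(t,q,.135) for q in cv2.boxPoints(b[2])]);print(P.round(4))
    print(np.linalg.norm(P-np.roll(P,1,0),axis=1))
fin=blobs(t,((R+G+B)<110).astype(np.uint8),(440,165,475,205),20)
for b in fin: print("fin",b[0],b[1],onz(t,b[1],.1725),b[2])
cr=[(43,33),(686,68),(678,340),(30,304)]
P=np.array([onz(t,(275+a/3,120+b/3),.135) for a,b in cr]);print(P.round(4),np.linalg.norm(P-np.roll(P,1,0),axis=1))
cr=[(164,102),(405,115),(399,262),(158,248)]
P=np.array([onz(t,(275+a/3,120+b/3),.135) for a,b in cr]);print("well",P.round(4),np.linalg.norm(P-np.roll(P,1,0),axis=1))
```

```text
cam [0.45833943 0.06169036 1.28543742] [-0.1246103   0.80954975  0.97911197]
blue [236, 184, 3, 9, 21] [236.71 187.71] [0.5527 0.2766 0.064 ]
blue [205, 192, 4, 9, 34] [206.59 196.21] [0.5279 0.359  0.064 ]
blue [225, 194, 4, 8, 29] [226.66 197.59] [0.525  0.3037 0.064 ]
blue [201, 202, 4, 16, 46] [202.76 209.33] [0.4915 0.3686 0.064 ]
blue [234, 204, 3, 16, 39] [235.03 211.9 ] [0.4859 0.2797 0.064 ]
blue [199, 229, 4, 15, 41] [200.88 235.78] [0.4188 0.3719 0.064 ]
blue [232, 231, 3, 16, 40] [233.1 238.9] [0.4117 0.2832 0.064 ]
blue [198, 255, 3, 10, 26] [199.   259.81] [0.3531 0.3753 0.064 ]
blue [230, 258, 3, 9, 19] [231.42 262.16] [0.3481 0.2863 0.064 ]
well [329, 155, 80, 25, 650] [365.18461538 161.72153846]
[[ 0.5863  0.0254  0.135 ]
 [ 0.6408  0.0228  0.135 ]
 [ 0.6315 -0.1843  0.135 ]
 [ 0.5769 -0.1813  0.135 ]] [ 0.60887304 -0.07933106  0.135     ]
well [328, 185, 17, 18, 222] [335.12162162 195.4954955 ]
[[ 0.5582  0.0271  0.135 ]
 [ 0.5588 -0.0146  0.135 ]
 [ 0.5146 -0.0151  0.135 ]
 [ 0.5139  0.0264  0.135 ]] [0.53636323 0.00595546 0.135     ]
deck [284, 131, 220, 102, 8304]
[[ 0.461   0.1397  0.135 ]
 [ 0.7006  0.1323  0.135 ]
 [ 0.6824 -0.436   0.135 ]
 [ 0.4414 -0.4231  0.135 ]]
[0.5631646  0.23975644 0.56859543 0.24139936]
fin [455, 173, 8, 23, 162] [458.08641975 183.72222222] [ 0.56368713 -0.30072498  0.1725    ] ((458.5, 184.0), (22.0, 7.0), 90.0)
[[ 0.6981  0.1303  0.135 ]
 [ 0.6777 -0.4337  0.135 ]
 [ 0.4395 -0.4259  0.135 ]
 [ 0.462   0.1371  0.135 ]] [0.23620885 0.56431972 0.23837892 0.56345396]
well [[ 0.6394  0.0239  0.135 ]
 [ 0.6317 -0.1864  0.135 ]
 [ 0.5034 -0.182   0.135 ]
 [ 0.5121  0.0273  0.135 ]] [0.12725733 0.21042405 0.12837117 0.20940774]
```

```bash
cat >> h.py <<'E'
from scipy.spatial.transform import Rotation as Ro
PY=-0.038; O=np.array([0.573,-0.0455])
def pol(x,y):
    c,s=np.cos(PY),np.sin(PY);return O+np.array([c*x-s*y,s*x+c*y])
def plan(o,xyz,yaw):
    "shift in tool axes to bring TCP to xyz; turn (deg) about tool y so tool z lies along (cos yaw, sin yaw)"
    R=Ro.from_quat(o["tool_rot"]).as_matrix();d=R.T@(np.array(xyz)-o["eef_pos"])
    z=R[:,2];a=np.degrees(yaw-np.arctan2(z[1],z[0]));a=-((a+90)%180-90)
    return R.round(3),d.round(4),round(a,2)
E
python3 - <<'E'
from h import *
from cell import robot
t=load("top0");s=load("side0")
o=robot.observe()
for x in plan(o,[.5265,.3314,.2],-.049): print(x)
# bands check by two views
im=s["image"].astype(int);m=((im[...,2]-im[...,0])>60).astype(np.uint8)
n,l,st,c=cv2.connectedComponentsWithStats(m[:300])
for i in range(1,n):
    if st[i][4]>15 and 200<c[i][0]<300: print(st[i],c[i])
print(proj(s,[[.5279,.359,.06],[.525,.3037,.06]]))
print("rails",[onz(t,p,.044).round(4) for p in [(202.76,209.33),(235.03,211.9)]])
print("ends",[onz(t,p,.062).round(4) for p in [(197.4,196),(237.6,198)]])
print("lamp",tri(t,(124,174),s,(112,264)),tri(t,(138,177),s,(141,343)))
print(pol(0,-34),pol(0,-35))
E
```

```text
[[-0.948 -0.     0.319]
 [-0.319  0.001 -0.948]
 [ 0.    -1.    -0.001]]
[-0.6047  0.0315 -0.6958]
-68.58
[237 267  22  18  98] [247.98979592 275.20408163]
[222 280   8   9  38] [225.65789474 283.68421053]
[269 290  11  10  49] [273.53061224 295.42857143]
[218 295   8   5  24] [221.95833333 297.45833333]
[[224.44316483 281.69936521]
 [241.58004137 269.19916432]]
rails [array([0.4921, 0.3736, 0.044 ]), array([0.4864, 0.2832, 0.044 ])]
ends [array([0.5282, 0.3849, 0.062 ]), array([0.5244, 0.2738, 0.062 ])]
lamp (array([0.58848365, 0.54401611, 0.23231408]), np.float64(0.06334975751810153)) (array([ 0.58583929,  0.57940721, -0.00625817]), np.float64(0.0028345637521826547))
[ -0.71868908 -34.02095495] [ -0.75667994 -35.02023304]
```

drive_tool(
  targets=[
    [0.6, [-0.025, 0, -0.029], 0],
    [0.6, [-0.03, 0, -0.035], 0],
    [0.6, [-0.03, 0, -0.035], 0],
    [0.6, [-0.03, 0, -0.035], 0],
    [0.6, [-0.03, 0, -0.035], 0],
  ],
  newtons=40,
)

```text
time_s: 0.6
eef_pos: [0.2591, -0.3131, 0.2309]
tool_rot: [-0.114, 0.698, -0.698, 0.114]
ft_force: [0.9, -0.0, 1.4]
width: 0.051
```

drive_tool(
  targets=[
    [0.6, [-0.03, 0, -0.035], 0],
    [0.6, [-0.03, 0, -0.035], 0],
    [0.6, [-0.03, 0, -0.035], 0],
    [0.6, [-0.03, 0, -0.035], 0],
    [0.6, [-0.03, 0, -0.035], 0],
  ],
)

```text
time_s: 1.1
eef_pos: [0.3454, -0.0993, 0.2312]
tool_rot: [0.114, -0.698, 0.698, -0.114]
ft_force: [1.4, -1.0, 0.2]
width: 0.0512
```

drive_tool(
  targets=[
    [0.6, [-0.03, 0, -0.035], 0],
    [0.6, [-0.03, 0, -0.035], 0],
    [0.6, [-0.03, 0, -0.035], 0],
    [0.6, [-0.03, 0, -0.035], 0],
    [0.6, [-0.03, 0, -0.035], 0],
  ],
)

```text
time_s: 1.6
eef_pos: [0.4318, 0.1148, 0.2311]
tool_rot: [0.115, -0.698, 0.698, -0.115]
ft_force: [0.9, -1.3, -0.1]
width: 0.0513
```

drive_tool(
  targets=[
    [0.6, [-0.03, 0, -0.035], 0],
    [0.6, [-0.03, 0, -0.035], 0],
    [0.6, [-0.03, 0, -0.035], 0],
    [0.6, [-0.03, 0, -0.035], 0],
    [0.6, [-0.03, 0, -0.035], 0],
  ],
)

```text
time_s: 2.1
eef_pos: [0.5378, 0.2653, 0.2337]
tool_rot: [-0.157, 0.708, -0.672, 0.148]
ft_force: [0.7, -1.1, -0.0]
width: 0.051
```

drive_tool(
  targets=[
    [0.6, [0, 0, 0], -8.5],
    [0.6, [0, 0, 0], -8.5],
    [0.6, [0, 0, 0], -8.5],
    [0.6, [0, 0, 0], -8.5],
    [0.6, [0, 0, 0], -8.5],
  ],
)

```text
time_s: 2.6
eef_pos: [0.537, 0.2641, 0.2338]
tool_rot: [-0.391, 0.606, -0.569, 0.396]
ft_force: [-0.3, -0.6, -0.2]
width: 0.0516
```

drive_tool(
  targets=[
    [0.6, [0, 0, 0], -8.5],
    [0.6, [0, 0, 0], -8.5],
    [0.6, [0, 0, 0], -8.5],
    [0.6, [0, 0, 0], 0],
    [0.6, [0, 0, 0], 0],
  ],
)

```text
time_s: 3.1
eef_pos: [0.5371, 0.2641, 0.234]
tool_rot: [-0.504, 0.506, -0.471, 0.517]
ft_force: [0.0, -0.2, -0.4]
width: 0.0514
```

Run:
```python
from h import *
from cell import robot
o=robot.observe()
for x in plan(o,[.5265,.330,.0325],-.049): print(x)
print(o["eef_pos"],o["q"],o["ft_force"],o["time_s"],o["width"])
```

```text
[[ 0.044 -0.023  0.999]
 [-0.998  0.047  0.045]
 [-0.048 -0.999 -0.021]]
[-0.0565  0.2046 -0.0034]
5.38
[0.53707995 0.26407713 0.23398888] [0.43195794 0.20850832 0.31667008 1.68019018 0.05256001 1.95825918] [ 0.03013454 -0.18572093 -0.44360986] 3.1 0.051391986913610695
```

drive_tool(
  targets=[
    [0.6, [-0.02, 0, 0], 3],
    [0.6, [-0.02, 0, 0], 2.4],
    [0.6, [0, 0, 0], 0],
  ],
)

```text
time_s: 3.4
eef_pos: [0.536, 0.3057, 0.2358]
tool_rot: [-0.482, 0.53, -0.494, 0.493]
ft_force: [0.9, -0.4, 0.2]
width: 0.0512
```

Run:
```python
from h import *
from cell import robot
o=robot.observe()
for x in plan(o,[.5265,.330,.0325],-.049): print(x)
print(o["eef_pos"],o["q"],o["ft_force"],o["time_s"],o["width"])
```

```text
[[-0.049 -0.023  0.999]
 [-0.998  0.048 -0.048]
 [-0.046 -0.999 -0.025]]
[-0.0144  0.2044 -0.0055]
0.07
[0.53604972 0.30568177 0.23576996] [0.49382255 0.25314588 0.37316876 1.68863101 0.05292361 2.1130655 ] [ 0.88903346 -0.42533991  0.1931929 ] 3.4 0.05123289130526165
```

drive_tool(
  targets=[
    [0.6, [-0.012, 0, -0.005], 0],
    [0.6, [-0.013, 0, -0.005], 0],
    [0.6, [0.001, 0.025, 0.0006], 0],
    [0.6, [0.001, 0.025, 0.0006], 0],
    [0.6, [0.001, 0.025, 0.0006], 0],
  ],
)

```text
time_s: 3.9
eef_pos: [0.527, 0.3305, 0.1619]
tool_rot: [-0.482, 0.529, -0.493, 0.494]
ft_force: [0.4, 0.0, 0.6]
width: 0.0513
```

drive_tool(
  targets=[
    [0.6, [0.001, 0.02, 0.0005], 0],
    [0.6, [0.001, 0.02, 0.0005], 0],
    [0.6, [0, 0, 0], 0],
  ],
)

```text
time_s: 4.2
eef_pos: [0.5259, 0.3295, 0.1197]
tool_rot: [-0.484, 0.529, -0.493, 0.493]
ft_force: [0.5, -0.9, -0.3]
width: 0.0514
```

```bash
cat > h2.py <<'E'
from h import *
from cell import robot
import sys
def at(x,y,z,yaw):
    o=robot.observe();R=Ro.from_quat(o["tool_rot"]).as_matrix()
    g=o["eef_pos"]-robot.tcp_to_grasp*R[:,1]
    tcp=np.array([x,y,z])+robot.tcp_to_grasp*R[:,1]
    p=plan(o,tcp,yaw);print("toolY",R[:,1].round(3),"grasp",g.round(4),"go",p[1],"turn",p[2])
    print("down1",(R.T@[0,0,-1]).round(3),"polY1",(R.T@[-np.sin(PY),np.cos(PY),0]).round(3),"t",o["time_s"],"F",o["ft_force"].round(2),"w",round(o["width"],4))
E
python3 - <<'E'
from h2 import *
at(.5265,.330,.0505,-.049)
crop_=robot.snapshot("side");crop(crop_,90,160,320,360,3,"s1.png")
crop_=robot.snapshot("top");crop(crop_,150,140,310,275,5,"t1.png")
E
```

```text
toolY [-0.026  0.045 -0.999] grasp [0.5264 0.3286 0.1383] go [0.0025 0.0878 0.0026] turn 0.23
down1 [0.044 0.999 0.029] polY1 [-0.999  0.044 -0.007] t 4.2 F [ 0.46 -0.95 -0.33] w 0.0514
```

View pics/s1.png

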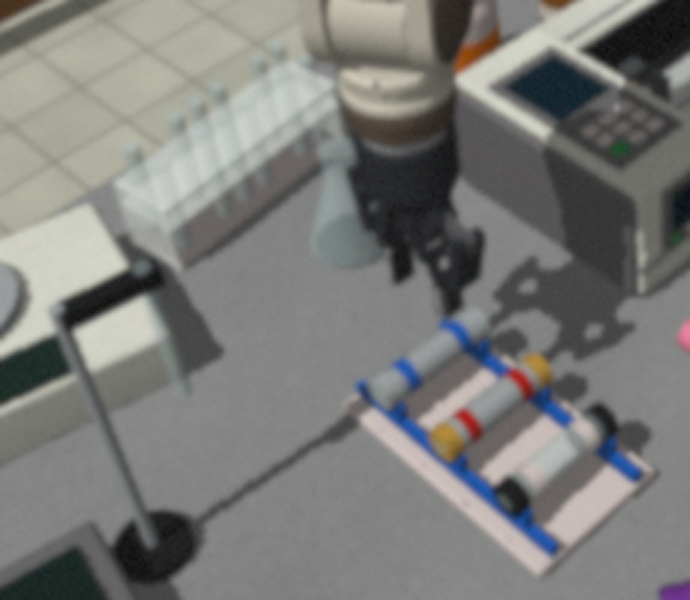

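drive_tool(
  targets=[
    [0.6, [0.0005, 0.025, 0.0007], 0],
    [0.6, [0.0005, 0.025, 0.0007], 0],
    [0.6, [0.0005, 0.02, 0.0006], 0],
    [0.6, [0.0005, 0.01, 0.0003], 0],
    [0.6, [0, 0.007, 0], 0],
  ],
)

```text
time_s: 4.8
eef_pos: [0.5279, 0.3321, 0.0361]
tool_rot: [-0.482, 0.529, -0.493, 0.494]
ft_force: [0.2, 0.6, 1.1]
width: 0.0513
```

Run:
```python
from h2 import *
at(.5265,.330,.0505,-.049)
s=robot.snapshot("side");crop(s,90,160,320,360,3,"s2.png")
```

```text
toolY [-0.022  0.048 -0.999] grasp [0.5284 0.3312 0.0547] go [ 0.0015  0.0042 -0.0017] turn 0.24
down1 [0.047 0.999 0.024] polY1 [-0.999  0.047 -0.007] t 4.8 F [0.23 0.58 1.07] w 0.0513
```

View pics/s2.png

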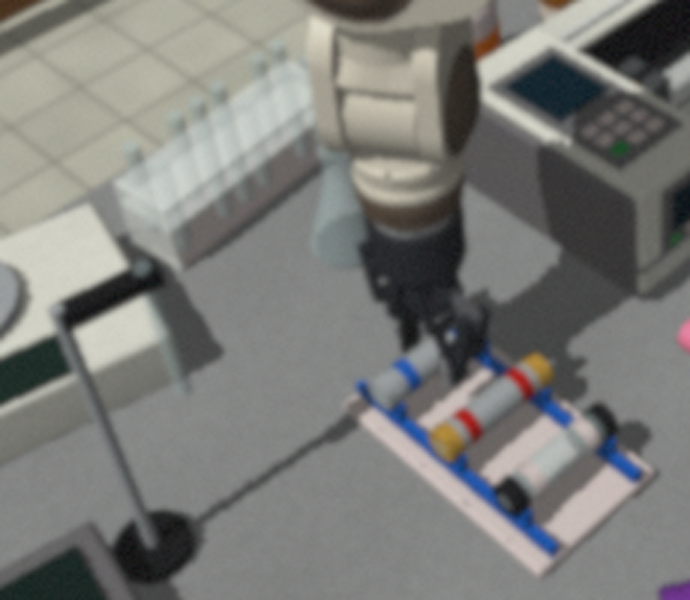

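drive_tool(
  targets=[
    [0.6, [0.001, 0.003, -0.0015], 0],
    [0.5, [0, 0, 0], 0],
    [0.35, [0, 0, 0], 0],
    [0.2, [0, 0, 0], 0],
    [0.2, [0, 0, 0], 0],
  ],
  newtons=40,
)

```text
time_s: 5.35
eef_pos: [0.5267, 0.3312, 0.0335]
tool_rot: [-0.482, 0.528, -0.494, 0.495]
ft_force: [1.8, -0.3, 5.0]
width: 0.027
```

drive_tool(
  targets=[
    [0.0, [0, 0, 0], 0],
    [0.0, [0, 0, 0], 0],
    [0.0, [0, 0, 0], 0],
  ],
)

```text
time_s: 5.65
eef_pos: [0.5267, 0.3312, 0.0335]
tool_rot: [-0.482, 0.528, -0.494, 0.495]
ft_force: [2.2, -1.1, 5.0]
width: 0.0267
```

drive_tool(
  targets=[
    [0, [-0.0005, -0.01, -0.0002], 0],
    [0, [-0.001, -0.02, -0.0005], 0],
    [0, [-0.001, -0.025, -0.0006], 0],
    [0, [-0.001, -0.025, -0.0006], 0],
    [0, [-0.001, -0.025, -0.0006], 0],
  ],
)

```text
time_s: 6.15
eef_pos: [0.5255, 0.3305, 0.1383]
tool_rot: [-0.483, 0.529, -0.493, 0.494]
ft_force: [0.7, 0.1, -3.6]
width: 0.0266
```

drive_tool(
  targets=[
    [0, [-0.001, -0.025, -0.0006], 0],
    [0, [-0.001, -0.025, -0.0006], 0],
    [0, [-0.0005, -0.012, -0.0003], 0],
    [0, [0, 0, 0], 0],
  ],
)

```text
time_s: 6.55
eef_pos: [0.5265, 0.3306, 0.2012]
tool_rot: [-0.482, 0.529, -0.493, 0.495]
ft_force: [0.3, -0.4, -3.1]
width: 0.0266
```

Run:
```python
from h2 import *
p=pol(0,-.035);print(p)
at(p[0],p[1],.215,PY)
s=robot.snapshot("side");crop(s,150,120,350,280,4,"s3.png")
s=robot.snapshot("top");crop(s,150,140,310,275,5,"t3.png")
```

```text
[ 0.57167032 -0.08047473]
toolY [-0.021  0.049 -0.999] grasp [0.5269 0.3297 0.2199] go [ 0.4074 -0.016   0.0631] turn -0.38
down1 [0.048 0.999 0.023] polY1 [-0.999  0.048 -0.007] t 6.55 F [ 0.33 -0.37 -3.13] w 0.0266
```

View pics/s3.png

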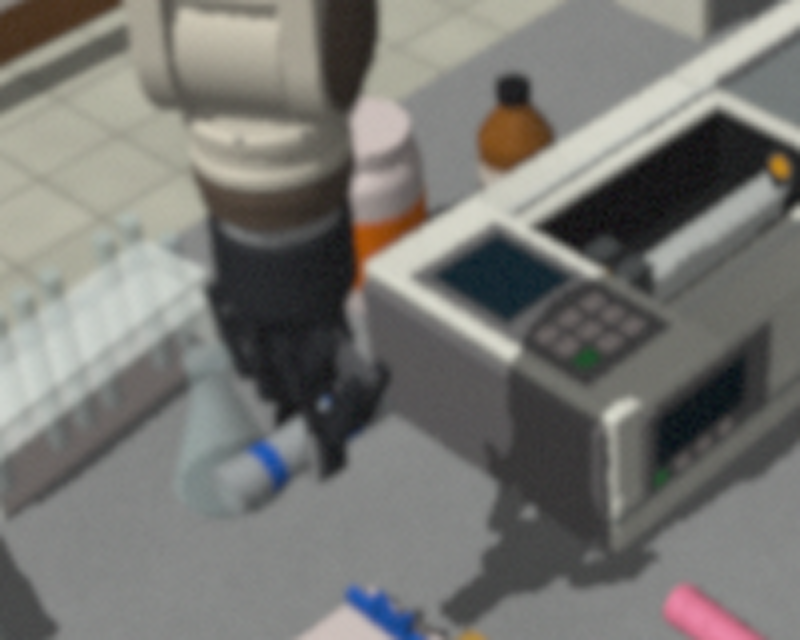

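View pics/t3.png

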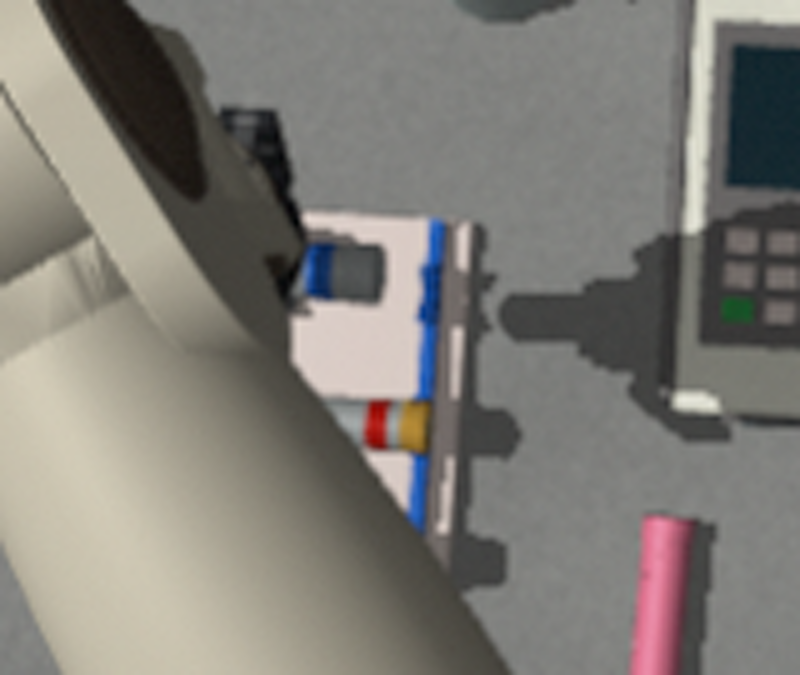

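drive_tool(
  targets=[
    [0, [0.012, -0.0006, 0.0018], 0],
    [0, [0.02, -0.001, 0.003], 0],
    [0, [0.02, -0.001, 0.003], 0],
    [0, [0.02, -0.001, 0.003], 0],
    [0, [0.02, -0.001, 0.003], 0],
  ],
)

```text
time_s: 7.15
eef_pos: [0.5353, 0.2359, 0.1983]
tool_rot: [-0.483, 0.529, -0.493, 0.493]
ft_force: [1.0, 0.2, -2.6]
width: 0.027
```

drive_tool(
  targets=[
    [0, [0.02, -0.001, 0.003], 0],
    [0, [0.02, -0.001, 0.003], 0],
    [0, [0.02, -0.001, 0.003], 0],
    [0, [0.02, -0.001, 0.003], 0],
    [0, [0.02, -0.001, 0.003], 0],
  ],
)

```text
time_s: 7.65
eef_pos: [0.5456, 0.1352, 0.1983]
tool_rot: [-0.483, 0.529, -0.493, 0.493]
ft_force: [-0.6, -0.5, -2.5]
width: 0.0269
```

drive_tool(
  targets=[
    [0, [0.02, -0.001, 0.003], 0],
    [0, [0.02, -0.001, 0.003], 0],
    [0, [0.02, -0.001, 0.003], 0],
    [0, [0.02, -0.001, 0.003], 0],
    [0, [0.02, -0.001, 0.003], 0],
  ],
)

```text
time_s: 8.15
eef_pos: [0.556, 0.0346, 0.1983]
tool_rot: [-0.483, 0.529, -0.493, 0.494]
ft_force: [0.0, -0.3, -2.6]
width: 0.0267
```

drive_tool(
  targets=[
    [0, [0.02, -0.001, 0.003], 0],
    [0, [0.02, -0.001, 0.003], 0],
    [0, [0.02, -0.001, 0.003], 0],
    [0, [0.015, -0.0008, 0.0025], 0],
    [0, [0, 0, 0], 0],
  ],
)

```text
time_s: 8.65
eef_pos: [0.5645, -0.0413, 0.1986]
tool_rot: [-0.482, 0.53, -0.494, 0.493]
ft_force: [-0.3, 0.6, -2.3]
width: 0.0267
```

Run:
```python
from h2 import *
p=pol(0,-.035);print(p)
at(p[0],p[1],.19,PY)
s=robot.snapshot("side");crop(s,230,60,430,220,4,"s4.png")
s=robot.snapshot("top");crop(s,275,120,515,245,3,"t4.png")
```

```text
[ 0.57167032 -0.08047473]
toolY [-0.024  0.047 -0.999] grasp [ 0.565  -0.0422  0.2173] go [0.0392 0.0253 0.0092] turn -0.51
down1 [0.046 0.999 0.026] polY1 [-0.999  0.046 -0.009] t 8.65 F [-0.26  0.64 -2.25] w 0.0267
```

View pics/s4.png

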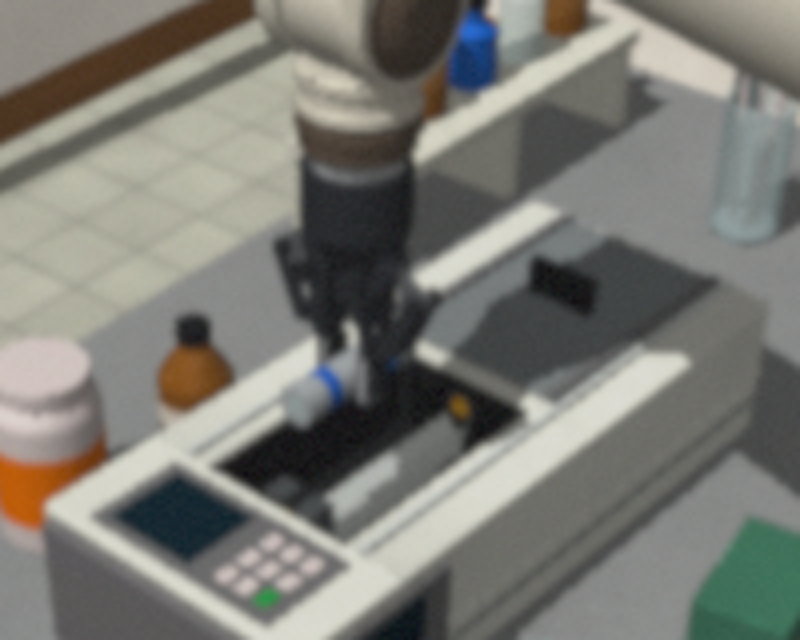

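View pics/t4.png

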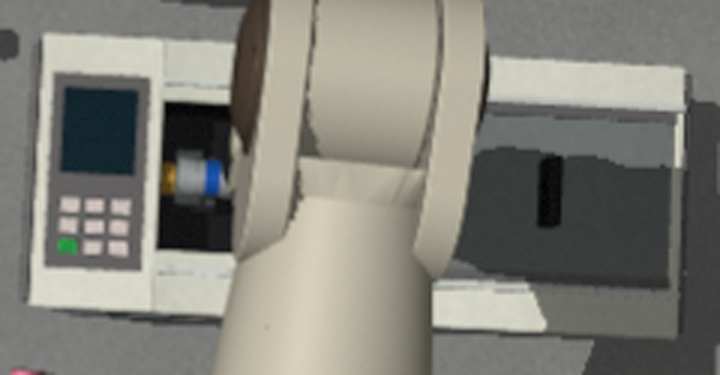

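Run:
```python
from h2 import *
s=robot.snapshot("top")
im=s["image"].astype(int);m=((im[...,2]-im[...,0])>60)
m[:, :330]=0;m[:,355:]=0;m[:170]=0;m[195:]=0
q=np.argwhere(m)[:,::-1];print(q.min(0),q.max(0),q.mean(0),onz(s,q.mean(0),.231))
s=robot.snapshot("side")
im=s["image"].astype(int);m=((im[...,2]-im[...,0])>60)
m[:, :290]=0;m[:,335:]=0;m[:140]=0;m[165:]=0
q=np.argwhere(m)[:,::-1];print(q.min(0),q.max(0),q.mean(0)); print(proj(s,[[.566,-.0146,.217]]))
```

```text
[343 174] [348 184] [345.03636364 178.70909091] [ 0.56555673 -0.01046859  0.231     ]
[308 152] [314 159] [311.30769231 154.80769231]
[[310.48093724 155.52121236]]
```

Run:
```python
from h2 import *
s=load("top0");im=s["image"].astype(int).sum(2)
for u in (355,365,375,385,395):
    col=im[165:205,u]; r=np.where(col>330)[0]+165
    e=[onz(s,(u,r.min()-.5),.095),onz(s,(u,r.max()+.5),.095)]
    m=(e[0]+e[1])/2; c=pol(0,m[1]-O[1]); print(u,r.min(),r.max(),m.round(4),"width",np.linalg.norm(e[0]-e[1]).round(4),"pred x",c[0].round(4))
p=pol(0,-.037);at(p[0],p[1],.15,PY)
```

```text
355 177 204 [ 0.548 -0.047  0.095] width 0.0755 pred x 0.5729
365 177 186 [ 0.5728 -0.0737  0.095 ] width 0.027 pred x 0.5719
375 177 186 [ 0.5732 -0.1007  0.095 ] width 0.027 pred x 0.5709
385 178 187 [ 0.571  -0.1277  0.095 ] width 0.0271 pred x 0.5699
395 178 187 [ 0.5714 -0.1548  0.095 ] width 0.0271 pred x 0.5688
toolY [-0.023  0.048 -0.999] grasp [ 0.5652 -0.0398  0.2181] go [0.0455 0.0658 0.01  ] turn -0.36
down1 [0.047 0.999 0.025] polY1 [-0.999  0.047 -0.006] t 8.85 F [-0.06  0.64 -2.73] w 0.0269
```

drive_tool(
  targets=[
    [0, [0.015, -0.0008, 0.0035], -0.2],
    [0, [0.015, -0.0008, 0.0035], -0.2],
    [0, [0.012, -0.0006, 0.0027], 0],
    [0, [0.0005, 0.01, 0.0003], 0],
    [0, [0, 0, 0], 0],
  ],
)

```text
time_s: 9.35
eef_pos: [0.5725, -0.0823, 0.1878]
tool_rot: [-0.484, 0.528, -0.491, 0.495]
ft_force: [0.3, 0.2, -3.8]
width: 0.0272
```

drive_tool(
  targets=[
    [0, [0.0009, 0.02, 0.0005], 0],
    [0, [0.0009, 0.02, 0.0005], 0],
    [0, [0.0009, 0.02, 0.0005], 0],
    [0, [0.0005, 0.01, 0.0003], 0],
    [0, [0, 0, 0], 0],
  ],
)

```text
time_s: 9.85
eef_pos: [0.5722, -0.0813, 0.118]
tool_rot: [-0.485, 0.528, -0.491, 0.496]
ft_force: [-0.0, 0.4, -2.4]
width: 0.0267
```

Run:
```python
from h2 import *
p=pol(0,-.037);at(p[0]+.0014,p[1],.107,PY)
s=robot.snapshot("side");crop(s,230,60,430,220,4,"s5.png")
```

```text
toolY [-0.025  0.048 -0.999] grasp [ 0.5727 -0.0822  0.1367] go [0.0016 0.0297 0.0012] turn 0.03
down1 [0.047 0.999 0.027] polY1 [-0.999  0.047  0.001] t 9.85 F [-0.01  0.4  -2.42] w 0.0267
```

View pics/s5.png

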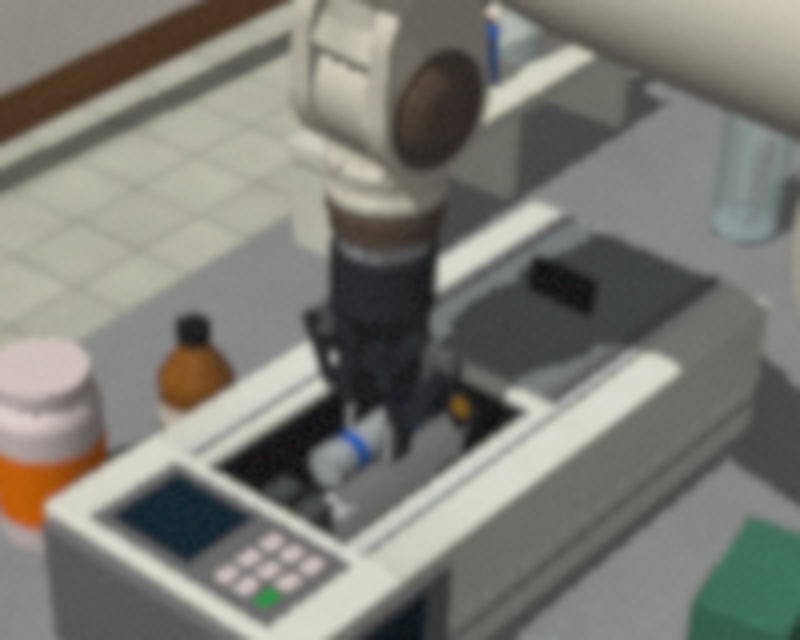

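drive_tool(
  targets=[
    [0, [0.0005, 0.008, 0.0003], 0],
    [0, [0.0005, 0.008, 0.0003], 0],
    [0, [0.0003, 0.006, 0.0002], 0],
    [0, [0, 0.002, 0], 0],
    [0, [0, 0, 0], 0],
  ],
)

```text
time_s: 10.4
eef_pos: [0.573, -0.0818, 0.0951]
tool_rot: [-0.484, 0.527, -0.491, 0.496]
ft_force: [-0.6, 0.4, -2.8]
width: 0.0263
```

drive_tool(
  targets=[
    [0, [0, 0.001, 0], 0],
    [0, [0, 0.001, 0], 0],
    [0, [0, 0, 0], 0],
  ],
)

```text
time_s: 10.7
eef_pos: [0.5733, -0.0818, 0.0936]
tool_rot: [-0.484, 0.527, -0.492, 0.496]
ft_force: [0.7, 0.1, -3.3]
width: 0.0268
```

Run:
```python
from h2 import *
p=pol(0,-.037);at(p[0]+.0014,p[1],.107,PY)
s=robot.snapshot("side");crop(s,270,120,370,200,8,"s6.png")
```

```text
toolY [-0.022  0.047 -0.999] grasp [ 0.5737 -0.0827  0.1122] go [ 0.0001  0.0052 -0.0006] turn 0.02
down1 [0.047 0.999 0.024] polY1 [-0.999  0.047  0.   ] t 10.7 F [ 0.66  0.08 -3.33] w 0.0268
```

View pics/s6.png

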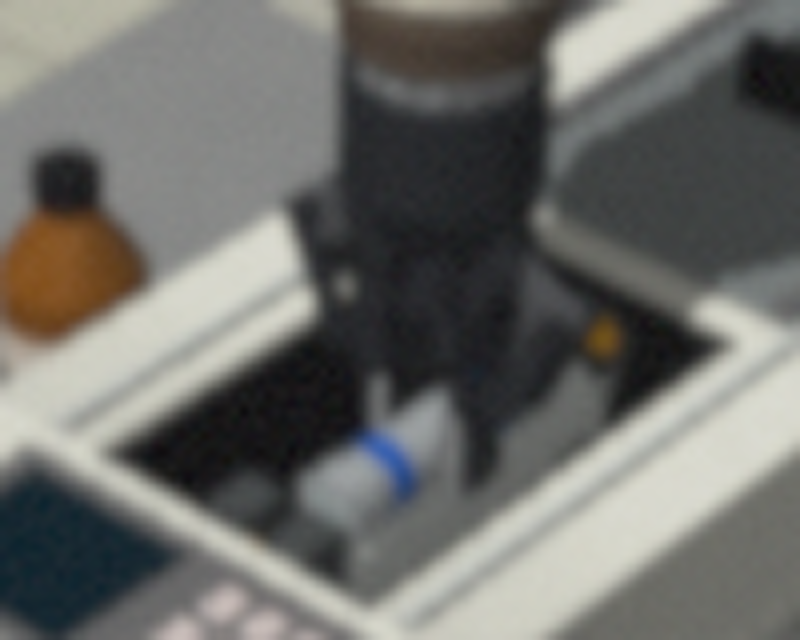

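drive_tool(
  targets=[
    [0, [0, 0.001, 0], 0],
    [0, [0, 0.001, 0], 0],
    [0, [0, 0, 0], 0],
  ],
)

```text
time_s: 11.05
eef_pos: [0.5731, -0.0817, 0.0913]
tool_rot: [-0.484, 0.527, -0.492, 0.496]
ft_force: [-0.3, 0.2, -2.7]
width: 0.0266
```

drive_tool(
  targets=[
    [0, [0, 0.001, 0], 0],
    [0, [0, 0, 0], 0],
  ],
)

```text
time_s: 11.25
eef_pos: [0.5731, -0.0816, 0.0903]
tool_rot: [-0.484, 0.527, -0.492, 0.496]
ft_force: [-0.5, 0.5, -2.2]
width: 0.0271
```

drive_tool(
  targets=[
    [0, [0, 0.001, 0], 0],
    [0, [0, 0, 0], 0],
  ],
)

```text
time_s: 11.45
eef_pos: [0.5731, -0.0816, 0.0894]
tool_rot: [-0.484, 0.527, -0.492, 0.496]
ft_force: [-0.7, -0.1, -3.8]
width: 0.0269
```

drive_tool(
  targets=[
    [0, [0, 0.001, 0], 0],
    [0, [0, 0, 0], 0],
  ],
)

```text
time_s: 11.65
eef_pos: [0.5732, -0.0816, 0.0892]
tool_rot: [-0.484, 0.527, -0.492, 0.496]
ft_force: [-1.7, 1.1, 4.2]
width: 0.0265
```

drive_tool(
  targets=[
    [0, [0, 0.0007, 0], 0],
    [0, [0, 0, 0], 0],
  ],
)

```text
time_s: 11.85
eef_pos: [0.5732, -0.0816, 0.0891]
tool_rot: [-0.484, 0.527, -0.492, 0.496]
ft_force: [-4.7, -0.6, 7.7]
width: 0.0269
```

drive_tool(
  targets=[
    [0, [0, 0.0007, 0], 0],
    [0, [0, 0, 0], 0],
  ],
)

```text
time_s: 12.05
eef_pos: [0.5732, -0.0816, 0.089]
tool_rot: [-0.484, 0.526, -0.492, 0.496]
ft_force: [-6.2, -0.2, 12.3]
width: 0.0268
```

drive_tool(
  targets=[
    [0.38, [0, 0, 0], 0],
    [0.45, [0, 0, 0], 0],
    [0.45, [0, 0, 0], 0],
    [0.45, [0, 0, 0], 0],
  ],
)

```text
time_s: 12.45
eef_pos: [0.573, -0.0814, 0.0868]
tool_rot: [-0.484, 0.527, -0.492, 0.496]
ft_force: [-1.4, 0.4, 0.1]
width: 0.0385
```

Run:
```python
from h2 import *
p=pol(0,-.037);at(p[0],p[1],.107,PY)
s=robot.snapshot("side");crop(s,270,120,370,200,8,"s7.png")
s=robot.snapshot("top");crop(s,320,150,420,220,8,"t7.png")
```

```text
toolY [-0.023  0.048 -0.999] grasp [ 0.5735 -0.0823  0.1055] go [ 0.0001 -0.0015 -0.0019] turn 0.02
down1 [0.047 0.999 0.025] polY1 [-0.999  0.047  0.   ] t 12.45 F [-1.4   0.35  0.11] w 0.0385
```

View pics/s7.png

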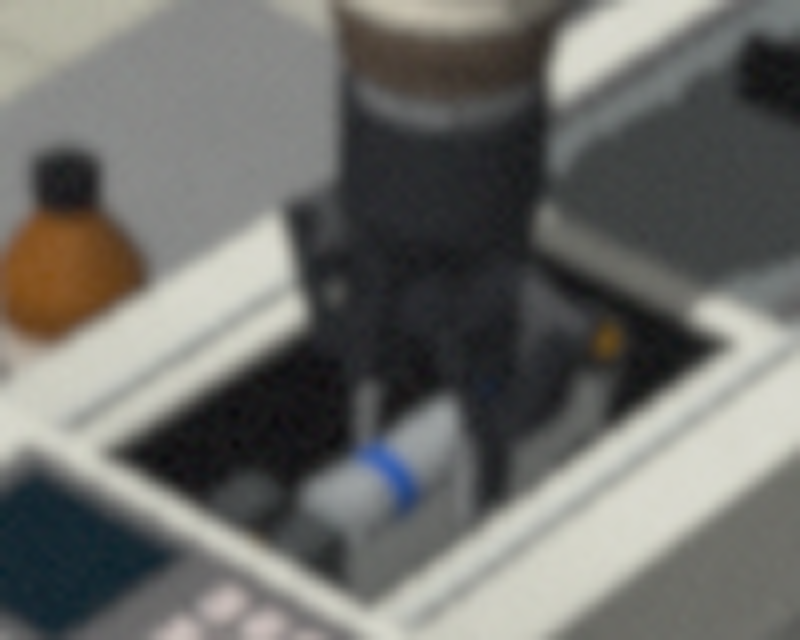

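View pics/t7.png

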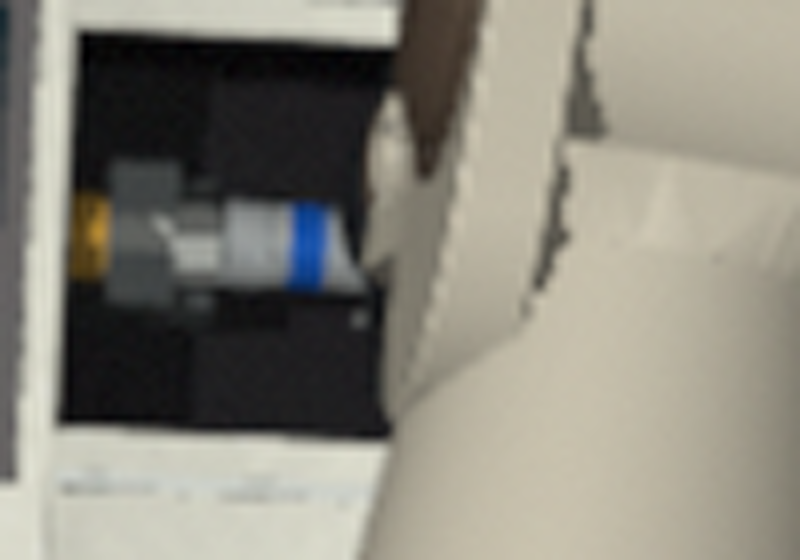

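Run:
```python
from h2 import *
s=robot.snapshot("top")
c,sn=np.cos(PY),np.sin(PY)
def inpol(P): d=P[:2]-O;return np.array([c*d[0]+sn*d[1],-sn*d[0]+c*d[1]]).round(4)
print("front",inpol(onz(s,(348.1,180.6),.110)))
im=s["image"].astype(int);m=((im[...,2]-im[...,0])>60)
m[:, :340]=0;m[:,375:]=0;m[:165]=0;m[195:]=0
q=np.argwhere(m)[:,::-1];print(q.min(0),q.max(0),q.mean(0),inpol(onz(s,q.mean(0),.119)))
print("lip edge",inpol(onz(s,(320+180/8,180),.126)))
```

```text
front [-0.0008  0.0185]
[356 175] [360 185] [358.08888889 180.46666667] [ 0.0001 -0.0072]
lip edge [-0.0016  0.0344]
```

drive_tool(
  targets=[
    [0.4, [0, 0, -0.0008], 0],
    [0.3, [0, 0, 0], 0],
    [0.2, [0, 0, 0], 0],
    [0.1, [0, 0, 0], 0],
  ],
  newtons=20,
)

```text
time_s: 13.0
eef_pos: [0.5723, -0.0814, 0.0871]
tool_rot: [-0.484, 0.527, -0.492, 0.496]
ft_force: [0.6, -0.9, -0.1]
width: 0.0274
```

drive_tool(
  targets=[
    [0, [0, 0, 0], 0],
    [0, [0, 0, 0], 0],
  ],
)

```text
time_s: 13.2
eef_pos: [0.5723, -0.0815, 0.0872]
tool_rot: [-0.484, 0.527, -0.492, 0.496]
ft_force: [0.9, 0.8, 0.5]
width: 0.0273
```

drive_tool(
  targets=[
    [0, [-0.002, 0.0001, 0], 0],
    [0, [-0.002, 0.0001, 0], 0],
    [0, [-0.002, 0.0001, 0], 0],
  ],
)

```text
time_s: 13.5
eef_pos: [0.5726, -0.0755, 0.0871]
tool_rot: [-0.484, 0.527, -0.492, 0.496]
ft_force: [1.2, -2.8, -0.1]
width: 0.027
```

drive_tool(
  targets=[
    [0, [-0.002, 0.0001, 0], 0],
    [0, [-0.002, 0.0001, 0], 0],
    [0, [-0.002, 0.0001, 0], 0],
  ],
)

```text
time_s: 13.8
eef_pos: [0.5728, -0.0693, 0.0872]
tool_rot: [-0.484, 0.527, -0.492, 0.496]
ft_force: [1.3, -4.0, 1.0]
width: 0.0273
```

drive_tool(
  targets=[
    [0, [-0.002, 0.0001, 0], 0],
    [0, [-0.002, 0.0001, 0], 0],
  ],
)

```text
time_s: 14.0
eef_pos: [0.5729, -0.0654, 0.0871]
tool_rot: [-0.484, 0.527, -0.492, 0.496]
ft_force: [1.3, -3.3, 1.2]
width: 0.0272
```

drive_tool(
  targets=[
    [0, [-0.0015, 0.0001, 0], 0],
    [0, [-0.0015, 0.0001, 0], 0],
  ],
)

```text
time_s: 14.2
eef_pos: [0.5731, -0.0624, 0.0871]
tool_rot: [-0.484, 0.527, -0.492, 0.496]
ft_force: [0.8, -4.2, 2.2]
width: 0.0275
```

drive_tool(
  targets=[
    [0, [-0.0015, 0.0001, 0], 0],
    [0, [-0.001, 0, 0], 0],
  ],
)

```text
time_s: 14.4
eef_pos: [0.5731, -0.0599, 0.0871]
tool_rot: [-0.484, 0.527, -0.492, 0.496]
ft_force: [1.6, -4.7, 3.0]
width: 0.0274
```

drive_tool(
  targets=[
    [0, [-0.0007, 0, 0], 0],
    [0, [-0.0007, 0, 0], 0],
  ],
)

```text
time_s: 14.6
eef_pos: [0.5732, -0.0585, 0.0871]
tool_rot: [-0.484, 0.527, -0.492, 0.496]
ft_force: [1.0, -4.9, 2.6]
width: 0.0274
```

drive_tool(
  targets=[
    [0, [-0.0005, 0, 0], 0],
    [0, [-0.0005, 0, 0], 0],
  ],
)

```text
time_s: 14.8
eef_pos: [0.5732, -0.0575, 0.0871]
tool_rot: [-0.484, 0.527, -0.492, 0.496]
ft_force: [1.5, -4.8, 1.0]
width: 0.0277
```

drive_tool(
  targets=[
    [0, [-0.0005, 0, 0], 0],
    [0, [-0.0005, 0, 0], 0],
  ],
)

```text
time_s: 15.0
eef_pos: [0.5732, -0.0565, 0.0871]
tool_rot: [-0.484, 0.527, -0.492, 0.496]
ft_force: [1.3, -3.1, 1.5]
width: 0.0274
```

drive_tool(
  targets=[
    [0, [-0.0005, 0, 0], 0],
    [0, [-0.0005, 0, 0], 0],
  ],
)

```text
time_s: 15.2
eef_pos: [0.5733, -0.0554, 0.0872]
tool_rot: [-0.484, 0.527, -0.492, 0.496]
ft_force: [2.2, -2.2, 2.0]
width: 0.0275
```

drive_tool(
  targets=[
    [0, [-0.0005, 0, 0], 0],
    [0, [-0.0005, 0, 0], 0],
  ],
)

```text
time_s: 15.4
eef_pos: [0.5733, -0.0544, 0.0871]
tool_rot: [-0.484, 0.527, -0.492, 0.496]
ft_force: [3.1, -3.7, 0.5]
width: 0.0273
```

drive_tool(
  targets=[
    [0, [-0.0005, 0, 0], 0],
    [0, [-0.0005, 0, 0], 0],
  ],
)

```text
time_s: 15.6
eef_pos: [0.5733, -0.0534, 0.0872]
tool_rot: [-0.484, 0.527, -0.492, 0.496]
ft_force: [2.4, -2.2, -0.4]
width: 0.0275
```

drive_tool(
  targets=[
    [0, [-0.0005, 0, 0.0002], 0],
    [0, [-0.0005, 0, 0], 0],
  ],
)

```text
time_s: 15.8
eef_pos: [0.5734, -0.0524, 0.0872]
tool_rot: [-0.484, 0.527, -0.491, 0.496]
ft_force: [1.8, -1.6, -0.9]
width: 0.0271
```

drive_tool(
  targets=[
    [0, [-0.0005, 0, 0], 0],
    [0, [-0.0005, 0, 0], 0],
  ],
)

```text
time_s: 16.0
eef_pos: [0.5734, -0.0514, 0.0872]
tool_rot: [-0.484, 0.527, -0.491, 0.496]
ft_force: [1.7, -1.0, -1.4]
width: 0.0273
```

drive_tool(
  targets=[
    [0, [-0.0005, 0, 0], 0],
    [0, [-0.0005, 0, 0], 0],
  ],
)

```text
time_s: 16.2
eef_pos: [0.5734, -0.0504, 0.0872]
tool_rot: [-0.484, 0.527, -0.491, 0.496]
ft_force: [0.7, -0.2, -1.6]
width: 0.0272
```

drive_tool(
  targets=[
    [0, [-0.0005, 0, 0], 0],
    [0, [-0.0005, 0, 0], 0],
  ],
)

```text
time_s: 16.4
eef_pos: [0.5734, -0.0494, 0.0873]
tool_rot: [-0.484, 0.527, -0.491, 0.496]
ft_force: [-0.6, 0.1, -2.0]
width: 0.0271
```

drive_tool(
  targets=[
    [0, [-0.0005, 0.0002, 0], 0],
    [0, [-0.0005, 0.0001, 0], 0],
  ],
)

```text
time_s: 16.6
eef_pos: [0.5735, -0.0485, 0.0872]
tool_rot: [-0.484, 0.527, -0.492, 0.496]
ft_force: [0.1, -1.4, -2.0]
width: 0.0275
```

drive_tool(
  targets=[
    [0, [-0.0005, 0, 0], 0],
    [0, [-0.0005, 0.0001, 0], 0],
  ],
)

```text
time_s: 16.8
eef_pos: [0.5736, -0.0476, 0.0872]
tool_rot: [-0.484, 0.527, -0.492, 0.496]
ft_force: [-2.1, -1.4, -1.0]
width: 0.0273
```

drive_tool(
  targets=[
    [0, [-0.0005, 0, 0], 0],
    [0, [-0.0005, 0, 0], 0],
  ],
)

```text
time_s: 17.0
eef_pos: [0.5737, -0.0465, 0.0872]
tool_rot: [-0.484, 0.527, -0.492, 0.496]
ft_force: [-1.1, -0.5, -1.7]
width: 0.0274
```

drive_tool(
  targets=[
    [0, [-0.0005, 0.0001, 0], 0],
    [0, [-0.0005, 0, 0], 0],
  ],
)

```text
time_s: 17.2
eef_pos: [0.5737, -0.0456, 0.0872]
tool_rot: [-0.484, 0.527, -0.492, 0.496]
ft_force: [-2.7, -1.9, -1.0]
width: 0.0274
```

drive_tool(
  targets=[
    [0, [-0.0005, 0, -0.0002], 0],
    [0, [-0.0005, 0.0001, 0], 0],
  ],
)

```text
time_s: 17.4
eef_pos: [0.5737, -0.0445, 0.0872]
tool_rot: [-0.484, 0.527, -0.492, 0.496]
ft_force: [-1.0, -1.3, -0.6]
width: 0.0273
```

drive_tool(
  targets=[
    [0, [-0.0005, 0, 0], 0],
    [0, [-0.0005, 0.0001, 0], 0],
  ],
)

```text
time_s: 17.6
eef_pos: [0.5738, -0.0436, 0.0871]
tool_rot: [-0.484, 0.527, -0.492, 0.496]
ft_force: [-1.7, -2.2, -0.3]
width: 0.0274
```

drive_tool(
  targets=[
    [0, [-0.0005, 0, 0], 0],
    [0, [-0.0005, 0.0001, 0], 0],
  ],
)

```text
time_s: 17.8
eef_pos: [0.5738, -0.0426, 0.0871]
tool_rot: [-0.484, 0.527, -0.492, 0.496]
ft_force: [-0.7, -2.2, 0.0]
width: 0.0274
```

Run:
```python
from h2 import *
at(0,0,0,PY)
s=robot.snapshot("top");crop(s,320,150,420,220,8,"t8.png")
```

```text
toolY [-0.022  0.047 -0.999] grasp [ 0.5742 -0.0435  0.1058] go [-0.0162  0.1206 -0.5727] turn 0.01
down1 [0.046 0.999 0.024] polY1 [-0.999  0.046  0.   ] t 17.8 F [-0.73 -2.25  0.04] w 0.0274
```

View pics/t8.png

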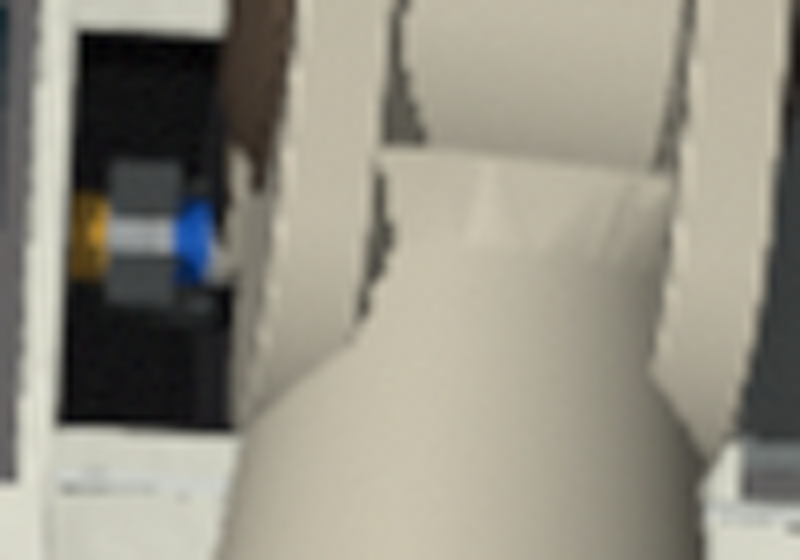

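drive_tool(
  targets=[
    [0, [-0.0005, 0, 0], 0],
    [0, [-0.0005, 0.0001, 0], 0],
  ],
)

```text
time_s: 18.05
eef_pos: [0.5738, -0.0417, 0.0871]
tool_rot: [-0.484, 0.527, -0.492, 0.496]
ft_force: [-1.9, -3.4, 1.5]
width: 0.0275
```

drive_tool(
  targets=[
    [0, [-0.0005, 0, 0], 0],
    [0, [-0.0005, 0, 0], 0],
  ],
)

```text
time_s: 18.25
eef_pos: [0.5738, -0.0416, 0.0871]
tool_rot: [-0.485, 0.527, -0.492, 0.495]
ft_force: [-1.5, -11.2, 1.0]
width: 0.0272
```

drive_tool(
  targets=[
    [0, [0, 0, 0], 0],
    [0, [0, 0, 0], 0],
    [0, [0, 0, 0], 0],
  ],
)

```text
time_s: 18.55
eef_pos: [0.5739, -0.0416, 0.0871]
tool_rot: [-0.485, 0.527, -0.492, 0.495]
ft_force: [-0.8, -8.5, 0.4]
width: 0.0272
```

drive_tool(
  targets=[
    [0, [0.0004, 0, 0], 0],
    [0.38, [0, 0, 0], 0],
    [0.45, [0, 0, 0], 0],
    [0.55, [0, 0, 0], 0],
    [0.55, [0, 0, 0], 0],
  ],
)

```text
time_s: 19.05
eef_pos: [0.5739, -0.0407, 0.087]
tool_rot: [-0.484, 0.527, -0.492, 0.496]
ft_force: [-0.6, 0.4, -0.2]
width: 0.047
```

Run:
```python
from h2 import *
at(0,0,0,PY)
s=robot.snapshot("side");crop(s,270,120,370,200,8,"s9.png")
```

```text
toolY [-0.022  0.048 -0.999] grasp [ 0.5743 -0.0416  0.1057] go [-0.0144  0.1204 -0.5727] turn 0.03
down1 [0.047 0.999 0.024] polY1 [-0.999  0.047  0.001] t 19.05 F [-0.56  0.42 -0.22] w 0.047
```

View pics/s9.png

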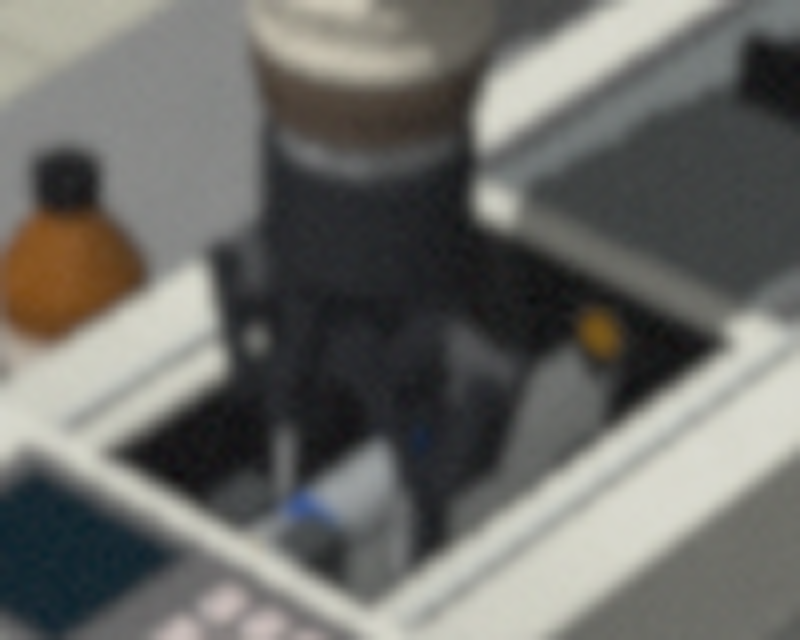

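drive_tool(
  targets=[
    [0.55, [-0.0005, -0.01, -0.0002], 0],
    [0.55, [-0.001, -0.02, -0.0005], 0],
    [0.55, [-0.001, -0.025, -0.0006], 0],
    [0.55, [-0.001, -0.025, -0.0006], 0],
    [0.55, [-0.001, -0.025, -0.0006], 0],
  ],
)

```text
time_s: 19.6
eef_pos: [0.5738, -0.0413, 0.194]
tool_rot: [-0.484, 0.527, -0.492, 0.496]
ft_force: [1.0, -0.4, -0.8]
width: 0.0467
```

drive_tool(
  targets=[
    [0.55, [-0.001, -0.02, -0.0006], 0],
    [0.55, [0.02, -0.001, 0.001], 8],
    [0.55, [0.02, 0, 0.002], 8],
    [0.55, [0.02, 0, 0.004], 8],
    [0.55, [0.02, 0, 0.006], 8],
  ],
)

```text
time_s: 20.1
eef_pos: [0.5665, -0.1228, 0.2103]
tool_rot: [-0.328, 0.644, -0.607, 0.33]
ft_force: [-0.8, 0.0, 0.7]
width: 0.0467
```

Run:
```python
from h2 import *
at(.5637,-.305,.22,PY-np.pi/2); print(robot.observe()["q"])
s=robot.snapshot("side");crop(s,230,60,430,220,4,"s10.png")
```

```text
toolY [-0.022  0.047 -0.999] grasp [ 0.5669 -0.1236  0.229 ] go [0.1514 0.0004 0.1003] turn 57.71
down1 [0.027 0.999 0.045] polY1 [-0.844  0.047 -0.534] t 20.1 F [-0.81  0.01  0.75] w 0.0467
[-0.23358463  0.18564956  0.24390253  1.66135541  0.04104976  1.93878973]
```

View pics/s10.png

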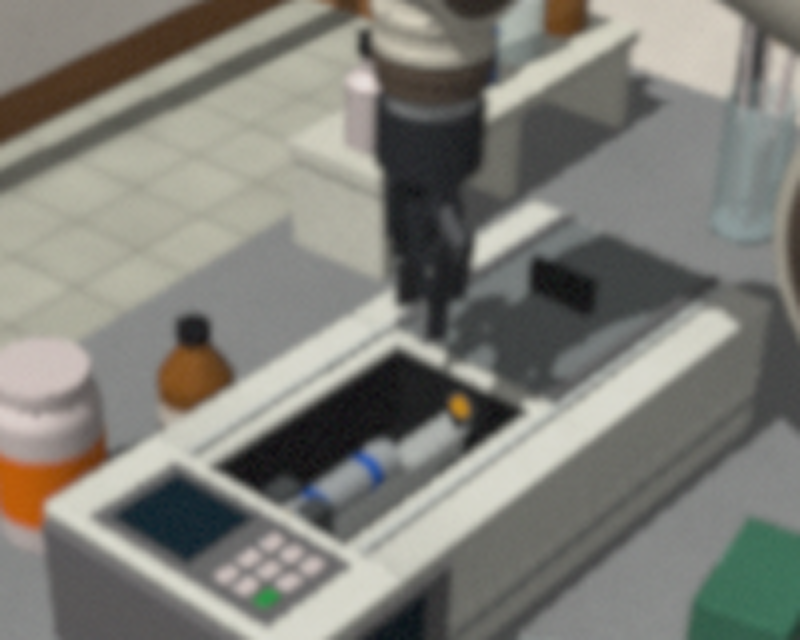

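drive_tool(
  targets=[
    [0.3, [0, 0, 0], -8],
    [0, [0, 0, 0], -8],
    [0, [0, 0, 0], -8],
    [0, [0, 0, 0], -8],
    [0, [0, 0, 0], 0],
  ],
)

```text
time_s: 20.65
eef_pos: [0.5666, -0.1219, 0.2102]
tool_rot: [-0.485, 0.526, -0.491, 0.497]
ft_force: [0.6, 0.4, -0.0]
width: -0.0003
```

Run:
```python
from h2 import *
o=robot.observe()
for x in plan(o,[.563,-.345,.208],PY): print(x)
s=robot.snapshot("top");crop(s,320,120,520,245,4,"t11.png")
for p in ([.5637,-.3056,.1725],[.563,-.314,.1725]): print(proj(s,[p]))
s=load("side0")
for p in ([.5637,-.3056,.1725],[.563,-.314,.1725]): print((proj(s,[p])-[230,100])*4)
```

```text
[[-0.036 -0.022  0.999]
 [-0.998  0.047 -0.035]
 [-0.047 -0.999 -0.024]]
[ 0.2229 -0.0083  0.0042]
0.19
[[460.00127922 183.75017877]]
[[463.29934223 184.08305178]]
[[562.31198503 105.30800722]]
[[569.09858996 101.28376761]]
```

View pics/t11.png

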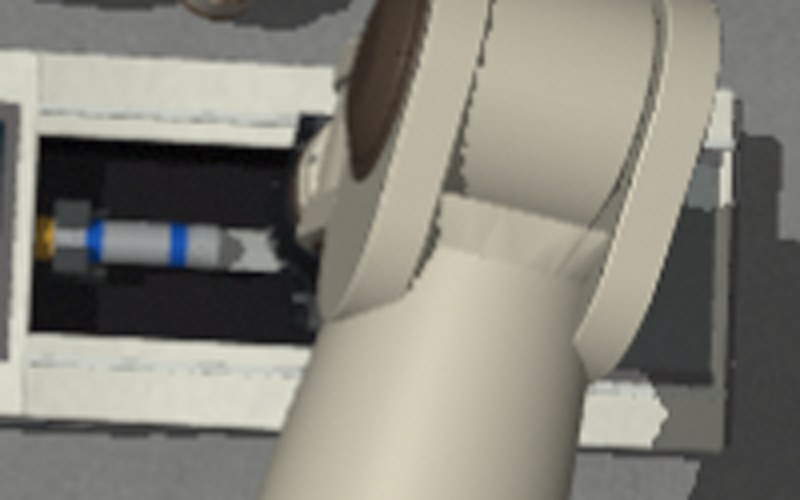

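drive_tool(
  targets=[
    [0, [0.022, -0.001, 0.0005], 0.2],
    [0, [0.022, -0.001, 0.0005], 0],
    [0, [0.022, -0.001, 0.0005], 0],
    [0, [0.022, -0.001, 0.0005], 0],
    [0, [0.022, -0.001, 0.0005], 0],
  ],
)

```text
time_s: 21.2
eef_pos: [0.5645, -0.2329, 0.2097]
tool_rot: [-0.482, 0.529, -0.494, 0.494]
ft_force: [0.6, 0.7, 0.2]
width: 0.0003
```

drive_tool(
  targets=[
    [0, [0.022, -0.001, 0.0005], 0],
    [0, [0.022, -0.001, 0.0005], 0],
    [0, [0.022, -0.001, 0.0005], 0],
    [0, [0.022, -0.001, 0.0005], 0],
    [0, [0.025, -0.001, 0.0005], 0],
  ],
)

```text
time_s: 21.7
eef_pos: [0.5624, -0.3459, 0.2094]
tool_rot: [-0.482, 0.529, -0.494, 0.494]
ft_force: [0.5, -0.0, 0.3]
width: -0.0
```

Run:
```python
from h2 import *
o=robot.observe()
for x in plan(o,[.563,-.345,.151],PY): print(x)
s=robot.snapshot("side");crop(s,280,30,440,190,4,"s12.png")
```

```text
[[-0.046 -0.022  0.999]
 [-0.998  0.047 -0.045]
 [-0.046 -0.999 -0.024]]
[0.0017 0.0583 0.002 ]
-0.4
```

View pics/s12.png

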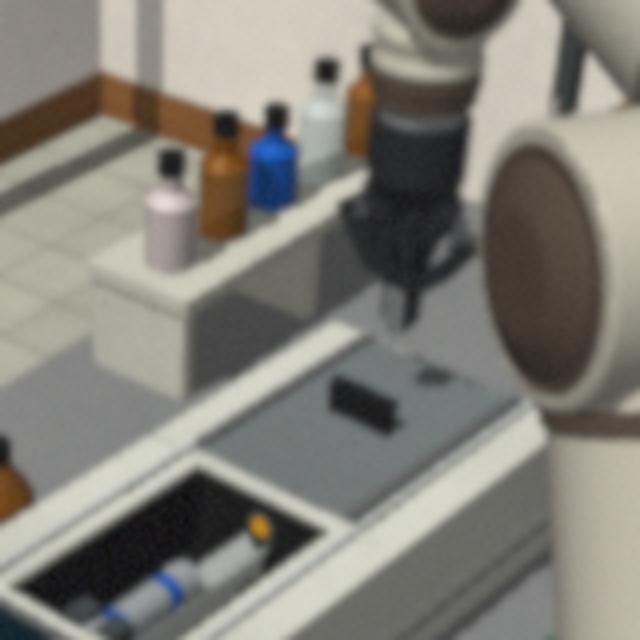

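drive_tool(
  targets=[
    [0, [0.001, 0.02, 0.0007], 0],
    [0, [0.001, 0.02, 0.0007], 0],
    [0, [0.0005, 0.012, 0.0004], 0],
    [0, [0, 0.005, 0], 0],
    [0, [0, 0, 0], 0],
  ],
)

```text
time_s: 22.25
eef_pos: [0.5626, -0.3449, 0.1517]
tool_rot: [-0.483, 0.528, -0.492, 0.495]
ft_force: [0.2, -0.5, 0.7]
width: -0.0
```

Run:
```python
from h2 import *
o=robot.observe()
print(o["eef_pos"],o["ft_force"])
for x in plan(o,[.5715,-.0965,.152],PY): print(x)
s=robot.snapshot("side");crop(s,280,30,440,190,4,"s13.png")
```

```text
[ 0.56262706 -0.34488195  0.15166883] [ 0.21618969 -0.51521691  0.70715469]
[[-0.043 -0.023  0.999]
 [-0.998  0.048 -0.042]
 [-0.047 -0.999 -0.025]]
[-0.2483  0.0114 -0.0016]
-0.23
```

View pics/s13.png

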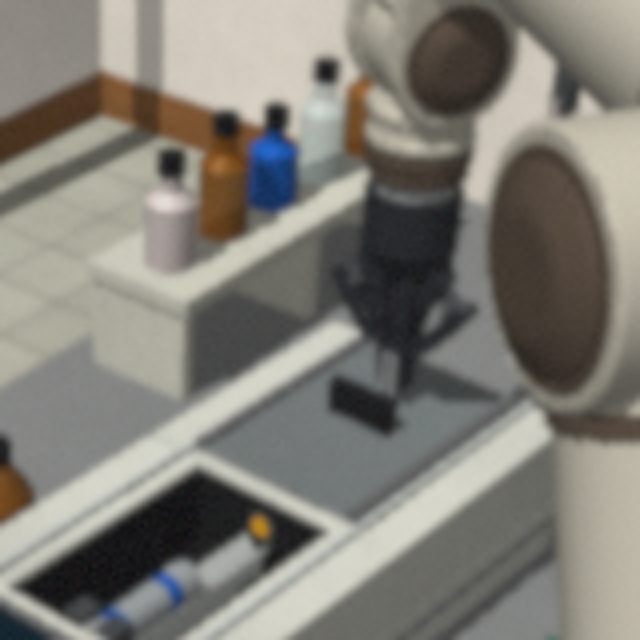

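drive_tool(
  targets=[
    [0, [-0.005, 0.0002, 0], 0],
    [0, [-0.005, 0.0002, 0], 0],
    [0, [-0.004, 0.0002, 0], 0],
    [0, [-0.003, 0.0002, 0], 0],
  ],
)

```text
time_s: 22.7
eef_pos: [0.5636, -0.3277, 0.1523]
tool_rot: [-0.483, 0.528, -0.493, 0.495]
ft_force: [0.0, -0.6, 0.2]
width: -0.0001
```

drive_tool(
  targets=[
    [0, [-0.003, 0.0002, 0], 0],
    [0, [-0.003, 0.0001, 0], 0],
    [0, [-0.003, 0.0002, 0], 0],
    [0, [-0.003, 0.0001, 0], 0],
  ],
)

```text
time_s: 23.1
eef_pos: [0.5639, -0.3164, 0.1519]
tool_rot: [-0.484, 0.528, -0.493, 0.495]
ft_force: [-0.2, -1.7, 0.3]
width: 0.0002
```

drive_tool(
  targets=[
    [0, [-0.006, 0.0003, 0], 0],
    [0, [-0.008, 0.0004, 0], 0],
    [0, [-0.008, 0.0004, 0], 0],
    [0, [-0.008, 0.0004, 0], 0],
    [0, [-0.008, 0.0004, 0], 0],
  ],
)

```text
time_s: 23.6
eef_pos: [0.5654, -0.2774, 0.1518]
tool_rot: [-0.484, 0.528, -0.492, 0.495]
ft_force: [-1.5, -3.0, 1.2]
width: 0.0001
```

drive_tool(
  targets=[
    [0, [-0.01, 0.0005, 0], 0],
    [0, [-0.01, 0.0005, 0], 0],
    [0, [-0.01, 0.0005, 0], 0],
    [0, [-0.01, 0.0005, 0], 0],
    [0, [-0.01, 0.0005, 0], 0],
  ],
)

```text
time_s: 24.1
eef_pos: [0.5676, -0.2273, 0.1515]
tool_rot: [-0.483, 0.528, -0.492, 0.495]
ft_force: [-1.2, -1.9, 2.2]
width: -0.0001
```

drive_tool(
  targets=[
    [0, [-0.01, 0.0005, 0], 0],
    [0, [-0.01, 0.0005, 0], 0],
    [0, [-0.01, 0.0005, 0], 0],
    [0, [-0.01, 0.0005, 0], 0],
    [0, [-0.01, 0.0005, 0], 0],
  ],
)

```text
time_s: 24.6
eef_pos: [0.5696, -0.1773, 0.1514]
tool_rot: [-0.483, 0.528, -0.493, 0.495]
ft_force: [-2.3, -2.0, 2.0]
width: -0.0001
```

drive_tool(
  targets=[
    [0, [-0.008, 0.0004, 0], 0],
    [0, [-0.006, 0.0003, 0], 0],
    [0, [-0.005, 0.0003, 0], 0],
    [0, [-0.005, 0.0002, 0], 0],
    [0, [-0.005, 0.0003, 0], 0],
  ],
)

```text
time_s: 25.1
eef_pos: [0.5709, -0.1489, 0.1512]
tool_rot: [-0.483, 0.528, -0.493, 0.495]
ft_force: [-1.2, -2.4, 1.9]
width: -0.0001
```

drive_tool(
  targets=[
    [0, [-0.004, 0.0002, 0], 0],
    [0, [-0.004, 0.0002, 0], 0],
    [0, [-0.004, 0.0002, 0], 0],
  ],
)

```text
time_s: 25.4
eef_pos: [0.5713, -0.1369, 0.1512]
tool_rot: [-0.483, 0.528, -0.493, 0.495]
ft_force: [-1.3, -2.1, 1.4]
width: -0.0001
```

Run:
```python
from h2 import *
o=robot.observe()
print(o["eef_pos"],o["ft_force"])
s=robot.snapshot("side");crop(s,230,60,430,220,4,"s14.png")
```

```text
[ 0.57132692 -0.13690297  0.15115956] [-1.26157666 -2.13883854  1.4395513 ]
```

View pics/s14.png

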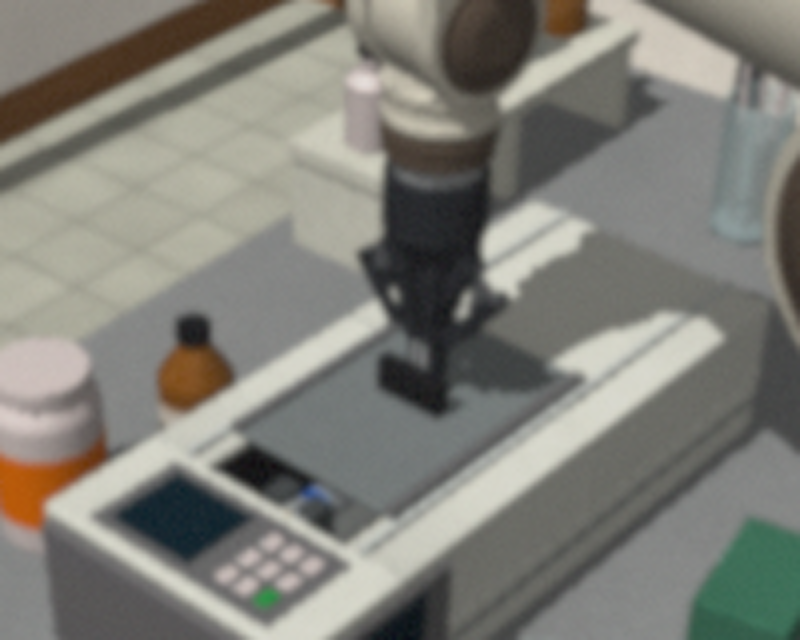

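Cover is about 45 mm from shut; carry on slowly.

drive_tool(
  targets=[
    [0, [-0.005, 0.0003, 0], 0],
    [0, [-0.005, 0.0003, 0], 0],
    [0, [-0.005, 0.0003, 0], 0],
    [0, [-0.005, 0.0003, 0], 0],
    [0, [-0.004, 0.0002, 0], 0],
  ],
)

```text
time_s: 25.95
eef_pos: [0.5724, -0.1126, 0.1509]
tool_rot: [-0.483, 0.528, -0.492, 0.495]
ft_force: [-0.4, -2.2, 2.4]
width: -0.0001
```

drive_tool(
  targets=[
    [0, [-0.003, 0.0002, 0], 0],
    [0, [-0.003, 0.0002, 0], 0],
    [0, [-0.002, 0.0001, 0], 0],
  ],
)

```text
time_s: 26.25
eef_pos: [0.5727, -0.1049, 0.1508]
tool_rot: [-0.483, 0.528, -0.493, 0.495]
ft_force: [-0.8, -1.8, 2.6]
width: 0.0001
```

drive_tool(
  targets=[
    [0, [-0.002, 0.0001, 0], 0],
    [0, [-0.002, 0.0001, 0], 0],
  ],
)

```text
time_s: 26.45
eef_pos: [0.5728, -0.101, 0.1507]
tool_rot: [-0.483, 0.528, -0.493, 0.495]
ft_force: [-0.2, -1.7, 1.5]
width: -0.0001
```

drive_tool(
  targets=[
    [0, [-0.0015, 0.0001, 0], 0],
    [0, [-0.0015, 0.0001, 0], 0],
  ],
)

```text
time_s: 26.65
eef_pos: [0.5729, -0.0981, 0.1507]
tool_rot: [-0.483, 0.528, -0.493, 0.495]
ft_force: [0.0, -2.0, 0.4]
width: -0.0002
```

drive_tool(
  targets=[
    [0, [-0.0015, 0.0001, 0], 0],
    [0, [-0.0015, 0.0001, 0], 0],
  ],
)

```text
time_s: 26.85
eef_pos: [0.573, -0.095, 0.1506]
tool_rot: [-0.483, 0.528, -0.493, 0.495]
ft_force: [-0.2, -1.0, 2.1]
width: -0.0
```

drive_tool(
  targets=[
    [0, [-0.0015, 0.0001, 0], 0],
    [0, [-0.0015, 0.0001, 0], 0],
  ],
)

```text
time_s: 27.05
eef_pos: [0.5731, -0.094, 0.1507]
tool_rot: [-0.484, 0.527, -0.494, 0.494]
ft_force: [-1.2, -18.2, 2.4]
width: -0.0
```

drive_tool(
  targets=[
    [0, [-0.0015, 0.0001, 0], 0],
    [0, [-0.0015, 0.0001, 0], 0],
  ],
)

```text
time_s: 27.25
eef_pos: [0.5731, -0.0939, 0.1508]
tool_rot: [-0.485, 0.526, -0.496, 0.492]
ft_force: [-2.9, -33.5, 2.5]
width: 0.0005
```

drive_tool(
  targets=[
    [0, [-0.001, 0.0001, 0], 0],
    [0, [-0.001, 0, 0], 0],
  ],
)

```text
time_s: 27.45
eef_pos: [0.5731, -0.0938, 0.1508]
tool_rot: [-0.486, 0.526, -0.497, 0.491]
ft_force: [-3.6, -41.8, 2.2]
width: -0.0001
```

drive_tool(
  targets=[
    [0, [0.005, -0.0002, 0], 0],
    [0, [0.01, -0.0005, 0], 0],
    [0, [0.005, -0.01, 0], 0],
    [0, [0, -0.025, 0], 0],
    [0, [0, -0.025, 0], 0],
  ],
)

```text
time_s: 27.95
eef_pos: [0.5736, -0.1098, 0.211]
tool_rot: [-0.483, 0.528, -0.492, 0.495]
ft_force: [1.0, -0.4, 0.1]
width: -0.0002
```

drive_tool(
  targets=[
    [0, [0.02, -0.02, 0], 0],
    [0, [0.025, -0.01, 0], 0],
    [0, [0.025, 0, 0], 0],
    [0, [0.025, 0, 0], 0],
    [0, [0.025, 0, 0], 0],
  ],
)

```text
time_s: 28.45
eef_pos: [0.5696, -0.2318, 0.2352]
tool_rot: [-0.483, 0.528, -0.492, 0.496]
ft_force: [-0.2, 0.7, -0.0]
width: -0.0004
```

drive_tool(
  targets=[
    [0, [0.025, 0, 0], 0],
    [0, [0.025, 0, 0], 0],
    [0, [0.025, 0, 0], 0],
    [0, [0.025, 0, 0], 0],
    [0, [0, 0, 0], 0],
  ],
)

```text
time_s: 28.95
eef_pos: [0.5649, -0.3332, 0.2294]
tool_rot: [-0.483, 0.529, -0.493, 0.495]
ft_force: [0.5, -0.4, -0.4]
width: 0.0001
```

Run:
```python
from h2 import *
o=robot.observe()
print(o["eef_pos"],o["ft_force"],o["time_s"])
s=robot.snapshot("side");crop(s,170,60,430,260,3,"s15.png")
s=robot.snapshot("top");crop(s,180,110,520,285,2,"t15.png")
```

```text
[ 0.56488795 -0.33320507  0.2293701 ] [ 0.47056679 -0.36310533 -0.41949334] 28.95
```

View pics/s15.png

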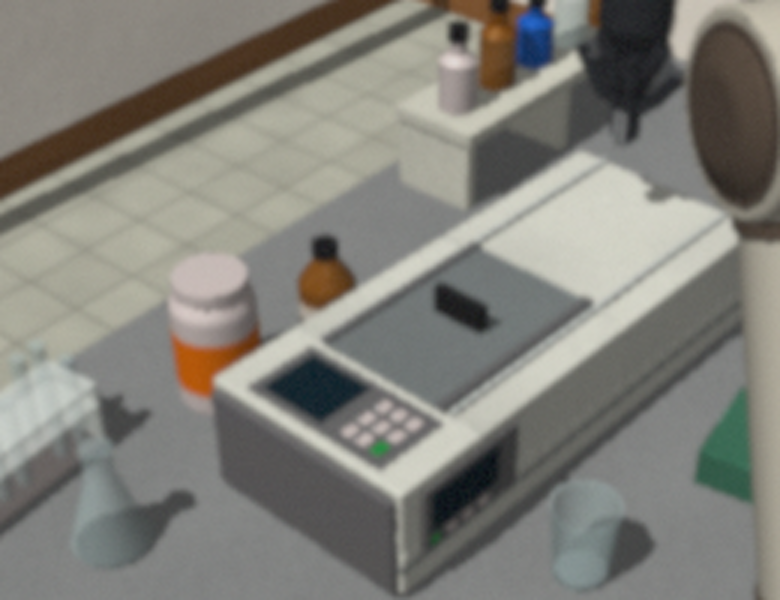

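View pics/t15.png

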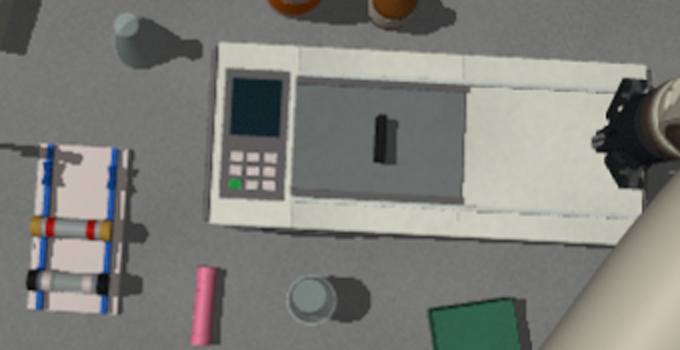

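Run:
```python
from cell import robot
print(robot.job_done())
```

```text
the job is handed in; nothing more can be done
None
```

The blue-banded control tube is in the polarimeter against the stop, the cover is shut, and the job was handed in at about 29 s.

- **Loading:** I laid the tube in the groove short of the keeper (contact force about 15 N at most) and opened the fingers so it could settle. I then regripped it at 20 N and slid it under the lips. The last 18 mm went in 0.5 mm steps.
- **Stop:** After about 40 mm of slide the wrist force jumped from about 3 N to 11 N. Less 2–3 N of groove friction, that is roughly 8–9 N on the stop, under the 14 N limit. I held it there for 0.3 s and released.
- **Cover:** I pushed the handle fin with shut fingers until it hit the hard stop.

**Final checks:**
- After release, both cameras showed the tube seated under the keeper lips.
- In the last pictures the cover lies flush with the panel edge.
- The two other tubes, the beaker, the box and the flask are where they were. The bottle and the jar look undisturbed but are only partly in the top view.
- The gripper is clear of everything.

**What did not go perfectly:**
- On the first fast move the arm saturated its speed and the tool stayed tilted about 3° throughout. I saw no effect on the grasp or the seating.
- At the cover's hard stop I sent several steps in one go. The fingertips pressed the handle with about 42 N for a moment before backing off. The wrist limit is 120 N; the 40 N limit is for the arm and the gripper's body, and this was fingertip contact.
- I could not see the contact with the brass stop under the lips, so it rests on force alone.

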